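Close the torch cooler's click cap and open its coolant cock

TASK

Put the torch cooler back into service: turn the filler cap clockwise by its yellow bar until its slip clutch gives the first click, and stop there without going on to a second click and without turning it back. Then open the blue coolant cock fully against its stop. Leave the red cock shut and do not disturb the loose parts lying about.

Things in the scene. Friction and masses are not known exactly. Their poses are not given: they have to be found in the camera images.
- cooler: torch cooler fixed to the bench: blue housing 195 (x) x 220 (y) x 131 high, origin at the centre of its underside; its front faces its own -x. A grey panel slopes up from the front at 30 degrees to the level. Nothing rises above the panel's plane but the filler neck and cap. A carrying handle on the top at the back.
- neck (a point): foot of the filler neck, in the middle of the sloping panel; z points out of the panel along the cap's axis, which leans 30 degrees from vertical toward the cooler's -x (front); x points up the slope. The neck's thread drags the cap with about 0.15 N m; where round the neck the thread comes home differs each time and cannot be seen.
- cap_bar (a point): middle of the yellow grip bar on the black filler cap (66 diameter, its flat top 40 out from neck). Bar: 62 long (own x), 14 thick (y), 31 high (z); this point is on the cap's axis, 55 out from neck, 15 above the flat top. z points outward. Clockwise seen from outside (negative about z) tightens; 1.3 to 2.2 rad are left to go before the thread is home, often more than one grasp; it does not sink.
- cap (a joint): slip of the cap's clutch, rad: 0 while the thread is turned. With the thread home the cap stands still until the clutch gives at about 0.3 N m; the torque then falls steadily to nil at 0.23, past which it snaps on by itself to rest at 0.35 (first click). Pushed on against 0.12 N m it passes 0.47 and slips a second time, to 0.70. Turned back (0.12 N m) it drops to 0 and has lost the click.
- blue_line: steel pipe bridge with a brass ball cock, fixed to the bench, 184 long along its own x, pipe 20 thick with its axis 50 above the bench, brass body at the middle up to 60 wide and 71 high with a stem above it; origin at the bench under the cock's stem. It is the line with the blue handle.
- blue_pivot (a point): point on the vertical axis of the blue cock's handle, 100 above the bench, at the height of the handle's middle; axes as the blue line's
- blue_grip (a point): middle of the blue handle grip, 60 out from the pivot, 100 above the bench; own x points outward along the handle. The blue grip is 58 long, 16 wide, 22 high (88 to 110 above the bench), with nothing under it but bench or, when open, the pipe (top at 60).
- blue_cock (a joint): angle of the blue handle, rad: 0 shut (handle across the pipe, pointing to the line's -y), 1.57 fully open against the stop (along the pipe, to the line's -x). It opens clockwise seen from above; takes 0.25 N m and stays where it is left.
- red_line: the same bridge and cock with a red handle; the two lines may have changed places. Origin as for the blue line.
- red_cock (a joint): angle of the red handle, rad: 0 shut; leave it shut
- gas_cup_1: loose orange gas cup, standing, 23 diameter, 42 high; leave alone
- gas_cup_2: loose white gas cup, standing, 23 diameter, 42 high; leave alone
- big_nut: loose steel nut lying flat, 36x41x19; leave alone
- bolt_m16: loose steel bolt lying, 27x71x24; leave alone
- tee_3: loose grey pipe tee lying, 52x60x36; leave alone

How it is judged:
By the outcome, as a careful person would: the job done as asked, in the order asked, and still so for the second after the job is handed in, with the robot touching nothing.
It also fails if it takes over 64 s, if anything falls off the work surface, if the arm or the gripper's body presses on something with over 40 N, if the wrist force passes 120 N, or if a joint passes its speed limit or range.

ROBOT

A 6-joint arm with a two-finger parallel gripper is mounted at the origin on a cart in front of the work surface, level with it; the furniture and walls round the work are solid. World frame = base frame: x ahead of the robot, y to its left, z up, the work surface at z = 0. Lengths are in m, angles in rad, forces in N, time in s.
With the tool pointing down it reaches from about 0.375 to 0.9 m from the base axis. Payload 3.1 kg.
Tool frame: the origin (TCP) lies on the front face of the gripper's body, between the roots of the fingers; the fingertips stand 73 mm ahead of it and the grasp point (between the pads) lies 54 mm ahead of it (manip.finger_overhang is the distance from the TCP to the fingertips, in m); z points along the fingers, y is the direction in which the jaws open and shut (so a half turn about z gives the same grasp; the last joint's range is limited). The gripper opens to 85 mm and grips with 20 to 120 N. Pads are 22 mm wide; open, the fingers measure 114 mm over their backs; the gripper's body (76 mm by 85 mm) begins 54 mm behind the grasp point. The pads swing forward as they close: fully open they stand 13 mm farther back than shut.
Start: joints at [1.069, 0.527, 1.433, -0, 1.181, -0.178], TCP at [0.198, 0.593, 0.304] pointing down, gripper open.
Joint ranges: [-3.08, 3.08], [-0.75, 2.2], [0.22, 2.44], [-1.43, 4.57], [0, 2.65], [-2.85, 2.85]. Speed limits (rad/s): [2.79, 2.79, 3.14, 3.14, 3.14, 3.14].

INTERFACE

Orientations are given as a unit quaternion [x, y, z, w].
In Python, from station import manip gives the robot as it stands.
- The arm moves only by the tool apply_moves, never from a script. Its argument "increments" is a list that holds one entry, the list of rows, each a list of 4 numbers: the shift along the tool's x, y, z in m, then the turn about the tool's z in degrees. In form: [[[dx, dy, dz, spin], ...]]. A call has 1 to 5 rows; each row shifts and turns the pose as measured when the row begins, along the tool's axes as they then stand; what a row does not reach is not made up. A row lasts 1/10 s, in which the tool goes at most 50 mm and 8.59 degrees, less where a joint would pass 70% of its speed; a pose out of reach is approached as far as the arm can. A call with a gripper value outside its range is refused whole. "fingers" is the opening, from 0 (shut) to 1 (fully open), set as the call begins (left out, the last holds). The fingers move at their own pace and stop on an object; "newtons" is the grip in N (left out, the last holds). Time passes only in rows, so rows that do not move let the fingers close. It gives the time, the measured TCP pose, the force and the opening at its end, in the units of the state.
- manip.sense(): the state, without advancing time (a new reading comes with each control period).
- manip.snapshot(name): name is "scene" or "side" or "wrist"; returns (picture, depth): 480x640x3 uint8, red, green, blue; 480x640 float32, m along the optical axis (not along the pixel's ray), 0 where there is no reading.
- manip.camera_model(name): a dict with "mtx" (3x3 intrinsics, pixels), "R" (3x3) and "t" (3): a world point X has camera coordinates R X + t; the wrist camera has in their place "mount" (4x4, takes a point from camera to tool coordinates, whose origin is the TCP and whose axes are the flange's). Camera axes: x right, y down, z forward; pixel columns grow to the right and rows downward; lengths in m; the calibration is good to about 2 mm. A picture is of the moment at which its call begins: read the wrist's pose just before it. camera_model takes no time and is no camera call.
- manip.sign_off(): hands the job in, once; it reports no verdict.
The state is a dict: "t": time; "q": joint angles; "qd": joint speeds; "tau": joint torques, N m; "tcp_pos": TCP position; "tool_rot": TCP orientation; "force": force on the tool from outside, world axes, zero at the start; "ft_torque": the same for the moment, N m; "finger_gap": opening from 0.0 (shut) to 1.0 (fully open).
Only numpy, scipy, OpenCV 4.12 (cv2) and the standard library are available. Lean on these libraries where they do the work, as an engineer would, in place of code of your own. Each camera call takes 0.05 s, during which the arm holds its last target.

## Working session

There is one attempt and no reset: what is moved stays moved. The work goes in short steps, Python scripts to look and compute and a tool call to move; the robot and the scene stay as the last step left them, time stands still between calls to the robot, and variables do not carry over. Pictures are saved under pics/ and viewed, and the job is handed in when it is done.

Besides the shell and the picture viewer there is one more tool, called after "Call:" as name(argument=value, ...) on one line, values as JSON. apply_moves: Moves the arm, as the interface text tells. Its arguments: {"type":"object","properties":{"increments":{"type":"array","items":{"type":"array","items":{"type":"array","items":{"type":"number"}}}},"fingers":{"type":"number"},"newtons":{"type":"number"}},"required":["increments"]}

```bash
ls; mkdir -p pics
python3 - <<'E'
from station import manip
import cv2,numpy as np
print(manip.sense(), manip.finger_overhang)
for n in ["scene","side","wrist"]:
    m=manip.camera_model(n); print(n,{k:np.round(v,4).tolist() for k,v in m.items()})
    p,d=manip.snapshot(n); cv2.imwrite(f"pics/{n}0.png",p[:,:,::-1]); np.save(f"pics/{n}0.npy",d)
E
```

```text
pics
{'t': 0.0, 'q': array([ 1.06945498e+00,  5.28444279e-01,  1.43388564e+00, -2.28749641e-06,
        1.18138549e+00, -1.78545608e-01]), 'qd': array([-0.00033029,  0.00033001, -0.00209892, -0.0007744 ,  0.00078101,
        0.00045644]), 'tau': array([-2.79365968e-04, -4.42348802e+01, -1.78026026e+01, -2.19337066e-04,
        8.40257853e-03,  1.44293938e-05]), 'tcp_pos': array([0.19799273, 0.59222988, 0.30295219]), 'tool_rot': array([ 1.60697543e-01,  9.87003127e-01, -1.00098821e-03, -3.52900930e-04]), 'force': array([-0.59395217, -0.26702798,  0.16766575]), 'ft_torque': array([-0.01579098, -0.01502542,  0.01067773]), 'finger_gap': 0.9970737254050283} 0.0726
scene {'mtx': [[464.5523, 0.0, 315.7713], [0.0, 464.5523, 242.1742], [0.0, 0.0, 1.0]], 'R': [[-0.5878, -0.8089, -0.0112], [-0.6474, 0.4787, -0.593], [0.4851, -0.3413, -0.8051]], 't': [0.2487, 0.438, 0.7191]}
side {'mtx': [[486.2596, 0.0, 322.9578], [0.0, 486.2596, 242.6566], [0.0, 0.0, 1.0]], 'R': [[-0.9998, -0.0168, -0.0059], [-0.0013, 0.3959, -0.9183], [0.0178, -0.9181, -0.3959]], 't': [0.5622, 0.133, 0.9041]}
wrist {'mtx': [[362.1422, 0.0, 313.0377], [0.0, 362.1422, 243.8153], [0.0, 0.0, 1.0]], 'mount': [[0.0005, -0.9662, -0.2578, 0.0657], [1.0, 0.0004, 0.0003, 0.0011], [-0.0002, -0.2578, 0.9662, -0.0696], [0.0, 0.0, 0.0, 1.0]]}
```

View pics/scene0.png

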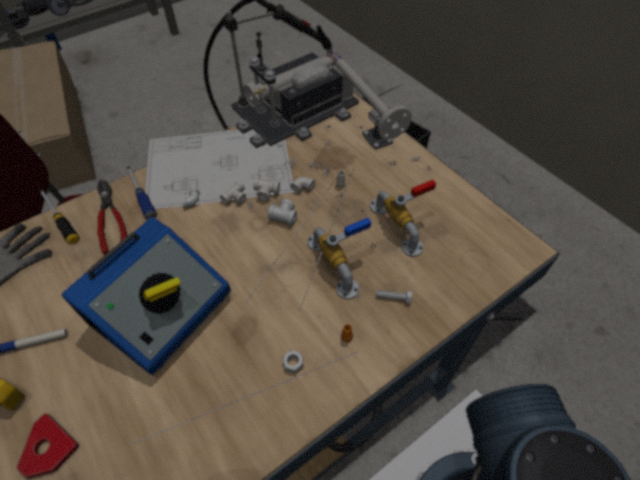

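View pics/side0.png

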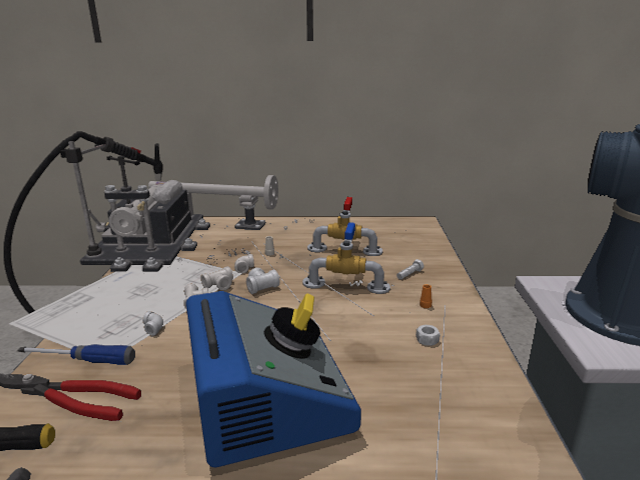

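View pics/wrist0.png

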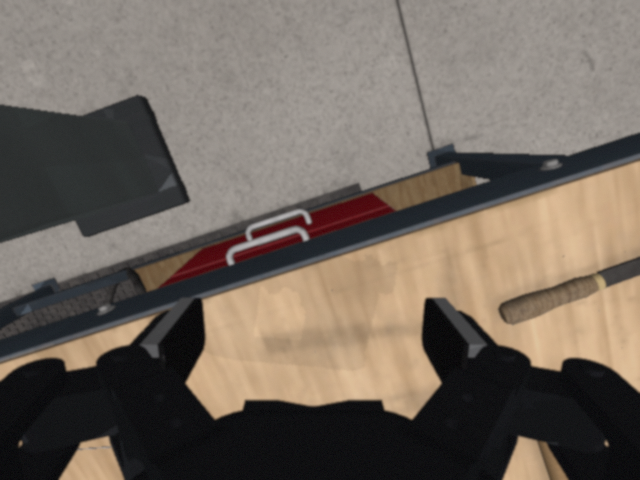

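The scene view shows the cooler at the left, with its yellow bar at about (162,290). The blue cock handle is at (356,227) and the red handle at (423,188). Next I'll measure them from the depth images.

```bash
cat > h.py <<'E'
import cv2,numpy as np
from station import manip
def cloud(n,d,T=None):
    m=manip.camera_model(n);K=m['mtx']
    v,u=np.mgrid[0:480,0:640]
    P=np.dstack([(u-K[0,2])/K[0,0]*d,(v-K[1,2])/K[1,1]*d,d])
    return (P-m['t'])@m['R']   # R^T(P-t)
def proj(n,X):
    m=manip.camera_model(n);c=np.atleast_2d(X)@m['R'].T+m['t'];p=c@m['mtx'].T;return p[:,:2]/p[:,2:]
E
python3 - <<'E'
from h import *
for n in ["scene","side"]:
    d=np.load(f"pics/{n}0.npy");im=cv2.imread(f"pics/{n}0.png");hsv=cv2.cvtColor(im,cv2.COLOR_BGR2HSV)
    P=cloud(n,d)
    u0,v0,u1,v1=((60,215,235,375) if n=="scene" else (180,280,370,470))
    R=np.zeros((480,640),bool);R[v0:v1,u0:u1]=1;R&=d>0
    yel=R&(hsv[...,0]>20)&(hsv[...,0]<34)&(hsv[...,1]>150)&(hsv[...,2]>60)
    grey=R&(hsv[...,1]<60)&(hsv[...,2]>60)&(P[...,2]>.03)
    blue=R&(hsv[...,0]>100)&(hsv[...,0]<125)&(hsv[...,1]>150)
    if n=="scene": B=(d>0)&(hsv[...,0]>100)&(hsv[...,0]<125)&(hsv[...,1]>150); B[:, :330]=0;B[:,385:]=0;B[:200]=0;B[260:]=0
    else: B=(d>0)&(hsv[...,0]>100)&(hsv[...,0]<125)&(hsv[...,1]>150);B[:210]=0;B[250:]=0;B[:,:335]=0;B[:,365:]=0
    for nm,M in [("yel",yel),("blueH",B),("bluebox",blue)]:
        q=P[M];print(n,nm,len(q),np.round(np.percentile(q,[1,5,50,95,99],axis=0),4).tolist())
    q=P[grey];c=np.median(q,0)
    for _ in range(10):
        c0=q.mean(0);w,V=np.linalg.eigh(np.cov((q-c0).T));nrm=V[:,0];r=(q-c0)@nrm;q=q[abs(r)<max(2.0*np.std(r),.002)]
    nrm*=np.sign(nrm[2]);print(n,"panel",len(q),c0.round(4),nrm.round(4),np.degrees(np.arccos(nrm[2])),np.std(r))
    print(n,"bench z",np.round(np.median(P[...,2][(P[...,2]<.02)&(P[...,2]>-.02)]),4))
E
```

```text
scene yel 522 [[0.5711, 0.1864, 0.0129], [0.5726, 0.1906, 0.019], [0.58, 0.2234, 0.1452], [0.9091, 0.3225, 0.1558], [0.9147, 0.3287, 0.1574]]
scene blueH 202 [[0.4974, -0.191, 0.0986], [0.4983, -0.1878, 0.1013], [0.5045, -0.1639, 0.1091], [0.5135, -0.14, 0.1118], [0.5155, -0.1383, 0.1129]]
scene bluebox 4765 [[0.5127, 0.1112, 0.0282], [0.5213, 0.1276, 0.0356], [0.6575, 0.2655, 0.1276], [0.723, 0.3454, 0.1317], [0.7423, 0.3553, 0.1338]]
scene panel 5215 [0.6111 0.23   0.0944] [-0.4717 -0.1599  0.8672] 29.870385670489032 0.0011276260771842382
scene bench z 0.0001
side yel 503 [[0.5721, 0.1906, 0.1218], [0.5734, 0.199, 0.1283], [0.5832, 0.2429, 0.146], [0.5978, 0.2504, 0.1561], [0.5995, 0.2516, 0.1579]]
side blueH 121 [[0.4984, -0.1864, 0.0927], [0.501, -0.1825, 0.0956], [0.5085, -0.1464, 0.1074], [0.5187, -0.1353, 0.1108], [0.5188, -0.1343, 0.1111]]
side bluebox 12998 [[0.5173, 0.1687, 0.0169], [0.5357, 0.2071, 0.0229], [0.6498, 0.3375, 0.0897], [0.7181, 0.368, 0.1314], [0.7414, 0.3702, 0.132]]
side panel 4405 [0.6156 0.259  0.1029] [-0.473  -0.1618  0.8661] 29.9906226196839 0.0005488087993097816
side bench z 0.0005
```

Run:
```python
import cv2
im=cv2.imread("pics/scene0.png");cv2.imwrite("pics/sc_cap.png",cv2.resize(im[210:380,55:240],None,fx=4,fy=3.5,interpolation=3)[:600])
cv2.imwrite("pics/sc_cock.png",cv2.resize(im[160:320,280:450],None,fx=4,fy=3.7,interpolation=3)[:600])
```

```text
(no output)
```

View pics/sc_cap.png

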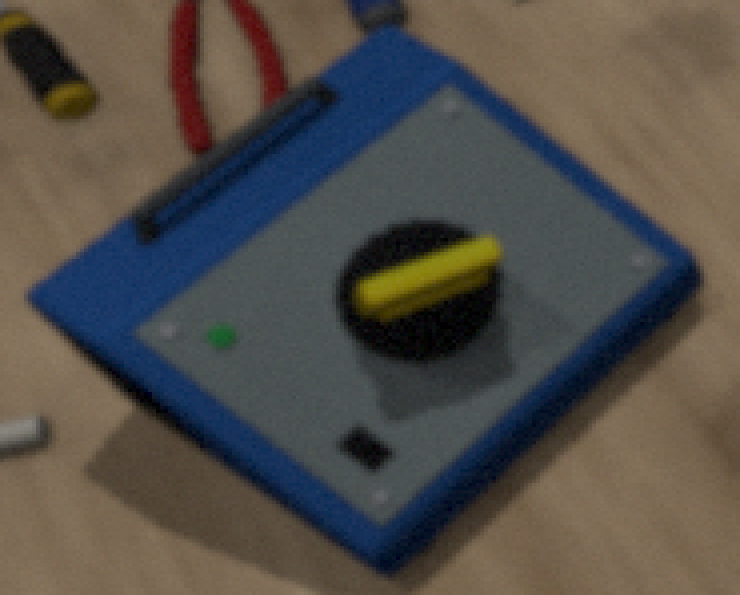

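View pics/sc_cock.png

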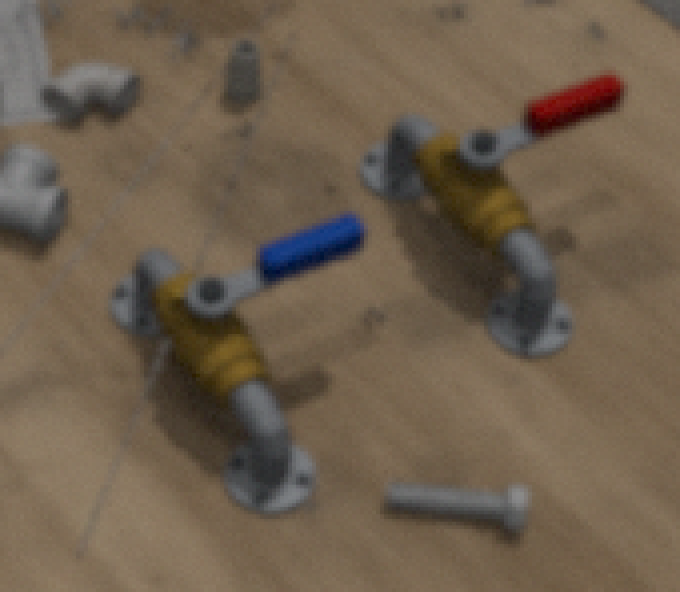

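```bash
cat >> h.py <<'E'
nrm=np.array([-0.4725,-0.161,0.8665]);nrm/=np.linalg.norm(nrm)
yax=np.cross(nrm,[nrm[0]*-1,nrm[1]*-1,0]);yax/=np.linalg.norm(yax);xax=np.cross(yax,nrm)
Rp=np.array([xax,yax,nrm]) # rows
def barfit(n,d,im,org,hmin=25):
    hsv=cv2.cvtColor(im,cv2.COLOR_BGR2HSV);P=cloud(n,d)
    Q=(P-org)@Rp.T
    M=(d>0)&(np.hypot(Q[...,0],Q[...,1])<.06)&(Q[...,2]>.03)&(Q[...,2]<.085)&(hsv[...,0]>18)&(hsv[...,0]<36)&(hsv[...,1]>120)
    return Q[M],Q,M
E
python3 - <<'E'
from h import *
print(Rp.round(4))
org=np.array([.6111,.23,.0944])
org2=np.array([.6156,.259,.1029])
print((org2-org)@nrm)
for n in ["scene","side"]:
    d=np.load(f"pics/{n}0.npy");im=cv2.imread(f"pics/{n}0.png")
    q,Q,M=barfit(n,d,im,org if n=="scene" else org2)
    Q0=(cloud(n,d)-org)@Rp.T
    q=Q0[M]
    print(n,len(q),"h pct",np.percentile(q[:,2],[5,50,90,98]).round(4))
    top=q[q[:,2]>np.percentile(q[:,2],95)-.005]; top=top[:,:2]
    (cx,cy),(w,h),a=cv2.minAreaRect((top*1000).astype(np.float32));print("rect",cx,cy,w,h,a,"mean",top.mean(0))
    c=top.mean(0);ww,V=np.linalg.eigh(np.cov((top-c).T));print("dir deg",np.degrees(np.arctan2(V[1,1],V[0,1])))
    hsv=cv2.cvtColor(im,cv2.COLOR_BGR2HSV)
    # cap top disc
    D=(d>0)&(abs(Q0[...,2]-.04)<.004)&(np.hypot(Q0[...,0],Q0[...,1])<.07)&(~M)
    k=(Q0[D][:,:2]*1000).astype(np.float32);print("disc n",len(k),cv2.minEnclosingCircle(k),np.percentile(k,[1,99],axis=0))
    # panel extent (grey)
    G=(d>0)&(abs(Q0[...,2])<.003)&(hsv[...,1]<70)&(abs(Q0[...,0])<.15)&(abs(Q0[...,1])<.15)
    print("panel ext",np.percentile(Q0[G],[0.5,99.5],axis=0).round(4).tolist())
E
```

```text
[[ 0.8202  0.2795  0.4992]
 [-0.3225  0.9466  0.    ]
 [-0.4725 -0.161   0.8665]]
0.0005700001425000324
scene 562 h pct [0.0364 0.0635 0.0682 0.0696]
rect -4.489616394042969 -4.097414016723633 61.536895751953125 14.030989646911621 67.73657989501953 mean [-0.00418871 -0.00276676]
dir deg 68.55493404977668
disc n 405 ((-3.457932949066162, -3.038351535797119), 33.09197235107422) [[-34.43846893 -32.83149796]
 [ 26.60209     27.97038071]]
panel ext [[-0.0756, -0.0978, -0.0029], [0.1137, 0.0888, 0.0029]]
side 522 h pct [0.0383 0.0551 0.0678 0.0683]
rect -2.3212828636169434 1.3458290100097656 58.4761848449707 14.001766204833984 68.3520278930664 mean [0.00035422 0.00538934]
dir deg 69.46972198505313
disc n 400 ((-2.854414939880371, -0.29098597168922424), 32.979888916015625) [[-33.30473984 -30.32851179]
 [ 27.88280403  29.80598396]]
panel ext [[-0.0757, -0.0934, -0.0023], [0.1156, 0.0935, 0.0028]]
```

```bash
cat > plan.py <<'E'
from h import *
from itertools import product
neck=np.array([.6111,.23,.0944])+Rp.T@np.array([-.0032,-.0022,.0003])
OV=.0726
Tx=np.array([-.948,.317,0]);Ty=np.array([.317,.948,0])
def bar(th):
    return np.array([np.cos(th)*xax+np.sin(th)*yax,-np.sin(th)*xax+np.cos(th)*yax,nrm])
def sep(tip,th,hx,hy,L=.06,Tx=Tx,Ty=Ty):
    A=bar(th);ca=neck+.055*nrm;ea=np.array([.031,.007,.0155])
    B=np.array([Tx,Ty,[0,0,1.]]);cb=tip+np.array([0,0,L/2]);eb=np.array([hx,hy,L/2])
    ax=list(A)+list(B)+[np.cross(a,b) for a in A for b in B]
    best=-9
    for a in ax:
        l=np.linalg.norm(a)
        if l<1e-6: continue
        a=a/l
        best=max(best,abs(a@(cb-ca))-ea@abs(A@a)-eb@abs(B@a))
    return best
def tipat(th,hx=.011,hy=.0145,c=.022,clr=.003,gap=0.,Tx=Tx,Ty=Ty):
    A=bar(th)
    low=hx*abs(nrm@Tx)+hy*abs(nrm@Ty)   # lowest corner below centre along nrm
    h=.040+clr+low
    f=lambda s: neck+c*A[0]+s*A[1]+h*nrm
    lo,hi=0,.08
    for _ in range(40):
        m=(lo+hi)/2
        if sep(f(m),th,hx,hy,Tx=Tx,Ty=Ty)>gap: hi=m
        else: lo=m
    return f(hi)
E
python3 - <<'E'
from plan import *
print(neck)
for deg in [90,69,55,40,20,0,-20,-40,-60,-80]:
    t=tipat(np.radians(deg));print(deg,t.round(4),"tcp",(t+[0,0,OV]).round(4),(np.array([Tx,Ty,[0,0,-1]])@(t-neck)).round(4))
t=tipat(np.radians(69),gap=.01);print("approach",t+[0,0,OV], "delta tool",np.array([Tx,Ty,[0,0,-1]])@(t+[0,0,OV]-manip.sense()['tcp_pos']))
d=np.load("pics/scene0.npy");P=cloud("scene",d);Q=(P-neck)@Rp.T
M=(P[...,0]>.6)&(P[...,0]<.78)&(P[...,1]>.15)&(P[...,1]<.4);print("max z",np.percentile(P[...,2][M],[90,99,99.9]))
E
```

```text
[0.6090432  0.22697496 0.09306258]
90 [0.5463 0.2288 0.1189] tcp [0.5463 0.2288 0.1915] [ 0.0601 -0.0181 -0.0259]
69 [0.5564 0.2428 0.127 ] tcp [0.5564 0.2428 0.1996] [ 0.0549 -0.0017 -0.034 ]
55 [0.565  0.2481 0.1327] tcp [0.565  0.2481 0.2053] [ 0.0485  0.006  -0.0396]
40 [0.5723 0.2519 0.1374] tcp [0.5723 0.2519 0.21  ] [ 0.0428  0.012  -0.0443]
20 [0.5829 0.2536 0.1435] tcp [0.5829 0.2536 0.2161] [ 0.0332  0.017  -0.0504]
0 [0.5945 0.2486 0.1489] tcp [0.5945 0.2486 0.2215] [ 0.0206  0.0159 -0.0558]
-20 [0.6034 0.241  0.1523] tcp [0.6034 0.241  0.2249] [ 0.0098  0.0116 -0.0593]
-40 [0.6088 0.2289 0.153 ] tcp [0.6088 0.2289 0.2256] [ 0.0008  0.0017 -0.06  ]
-60 [0.6122 0.2198 0.1532] tcp [0.6122 0.2198 0.2258] [-0.0052 -0.0058 -0.0601]
-80 [0.6119 0.2092 0.151 ] tcp [0.6119 0.2092 0.2236] [-0.0083 -0.0159 -0.058 ]
approach [0.54620313 0.24368444 0.19422468] delta tool [-0.44058093 -0.22015235  0.10891429]
max z [0.13150919 0.15076573 0.15283703]
```

Call:
apply_moves(increments=[[[-0.044,-0.022,0,0],[-0.044,-0.022,0,0],[-0.044,-0.022,0,0],[-0.044,-0.022,0,0],[-0.044,-0.022,0,0]]], fingers=0, newtons=30)

```text
t: 0.65
tcp_pos: [0.3717, 0.4187, 0.3011]
tool_rot: [0.154, 0.988, -0.0, -0.001]
force: [1.0, -0.1, 0.6]
finger_gap: 0.145
```

Call:
apply_moves(increments=[[[-0.044,-0.022,0,0],[-0.044,-0.022,0,0],[-0.044,-0.022,0,0],[-0.044,-0.022,0,0]]])

```text
t: 1.05
tcp_pos: [0.5138, 0.2776, 0.3]
tool_rot: [0.154, 0.988, -0.0, -0.002]
force: [0.5, 0.7, -0.2]
finger_gap: 0.003
```

Run:
```python
from plan import *
from scipy.spatial.transform import Rotation as Ro
s=manip.sense();print(s['tcp_pos'],s['force'],s['q'])
R=Ro.from_quat(s['tool_rot']).as_matrix();print(R.round(3).tolist())
p,d=manip.snapshot("wrist");cv2.imwrite("pics/w1.png",p[:,:,::-1])
m=manip.camera_model("wrist");K=m['mtx'];v,u=np.mgrid[0:480,0:640]
C=np.dstack([(u-K[0,2])/K[0,0]*d,(v-K[1,2])/K[1,1]*d,d]);T=C@m['mount'][:3,:3].T+m['mount'][:3,3]
M=(d>0)&(T[...,2]>.0)&(T[...,2]<.08)&(abs(T[...,0])<.03)
for z in np.arange(0,.08,.01):
    k=M&(abs(T[...,2]-z)<.005)
    if k.sum()>3: print(z,k.sum(),T[...,0][k].min().round(4),T[...,0][k].max().round(4),T[...,1][k].min().round(4),T[...,1][k].max().round(4))
t=tipat(np.radians(69),gap=.01)
print("delta tool",R.T@(t+[0,0,OV]-s['tcp_pos']))
```

```text
[0.51382559 0.27764361 0.30003948] [ 0.46810084  0.72552031 -0.22119497] [ 3.03721635e-01  4.77728060e-01  1.54014843e+00  1.30514037e-03
  1.12759225e+00 -9.58743881e-01]
[[-0.953, 0.304, -0.004], [0.304, 0.953, -0.0], [0.004, -0.001, -1.0]]
0.0 6199 -0.0056 0.0188 -0.0504 0.0538
0.01 6305 -0.0082 0.0185 -0.0475 0.0489
0.02 7787 -0.0099 0.015 -0.0377 0.041
0.03 2092 -0.0111 0.015 -0.0308 0.0325
0.04 1157 -0.0109 0.0127 -0.0122 0.0148
0.05 873 0.0067 0.0126 -0.0123 0.0149
0.06 698 0.0071 0.0126 -0.0122 0.0149
0.07 165 0.0071 0.0121 -0.0109 0.0129
delta tool [-0.04157587 -0.02237535  0.10568392]
```

View pics/w1.png

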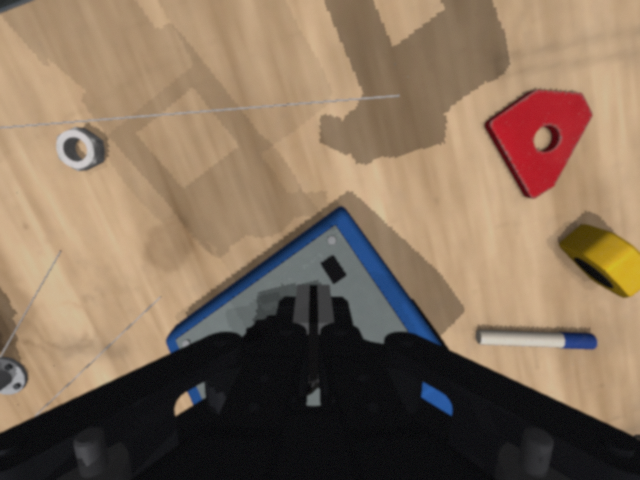

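Call:
apply_moves(increments=[[[-0.021,-0.011,0,0],[-0.02,-0.011,0,0],[0,0,0.03,0],[0,0,0.03,0],[0,0,0.02,0]]])

```text
t: 1.6
tcp_pos: [0.5598, 0.2332, 0.2208]
tool_rot: [0.161, 0.987, -0.0, 0.006]
force: [-3.4, -1.0, 12.8]
finger_gap: 0.0
```

```bash
cat > st.py <<'E'
from plan import *
from scipy.spatial.transform import Rotation as Ro
s=manip.sense();R=Ro.from_quat(s['tool_rot']).as_matrix()
tip=s['tcp_pos']+R@[0,0,OV]
print(s['t'],s['tcp_pos'].round(4),"F",s['force'].round(2),"T",s['ft_torque'].round(2))
A0=(tip-neck)@Rp.T
print("tip panel",A0.round(4))
def est():
    # bar angle at which finger just touches
    b=None
    for deg in np.arange(100,-110,-.5):
        if sep(tip,np.radians(deg),.0115,.0135,Tx=R[:,0],Ty=R[:,1])<0: b=deg; 
        elif b is not None: break
    return b
print("touch angle",est())
def look(name,n="scene"):
    p,d=manip.snapshot(n);im=np.ascontiguousarray(p[:,:,::-1])
    cv2.imwrite(f"pics/{name}.png",cv2.resize(im[210:380,55:240],None,fx=4,fy=3.5,interpolation=3) if n=="scene" else cv2.resize(im[270:400,220:380],None,fx=4,fy=4,interpolation=3))
def nxt(deg,**k):
    t=tipat(np.radians(deg),hx=.0115,hy=.0135,Tx=R[:,0],Ty=R[:,1],**k)
    return (R.T@(t+0-tip)).round(4)
E
python3 - <<'E'
from st import *
look("c1");print(nxt(69,gap=.01),nxt(69))
E
```

```text
1.6 [0.5598 0.2332 0.2208] F [-3.41 -1.03 12.79] T [0.16 0.55 0.02]
tip panel [-0.0104  0.0213  0.0696]
touch angle 53.5
[0.0183 0.0053 0.0271] [0.0083 0.0076 0.0218]
```

View pics/c1.png

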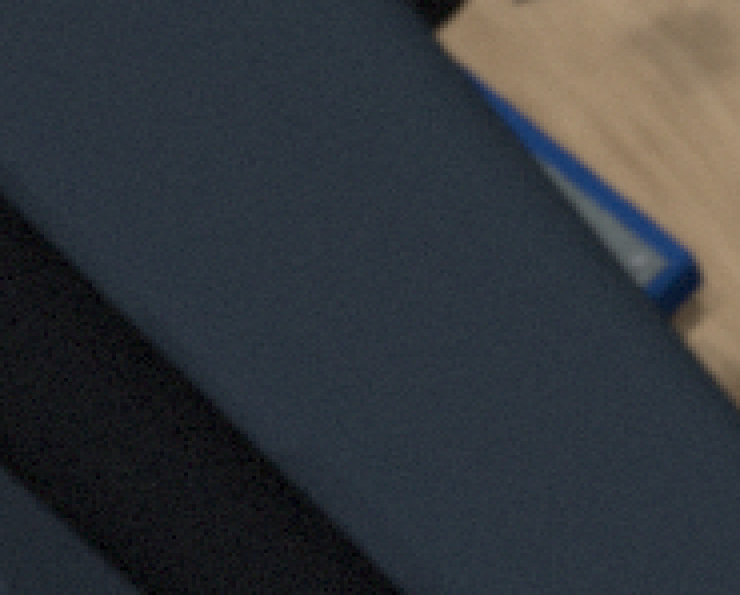

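The fingers overshot and touched the bar's top edge with 13 N. The scene view shows only the arm, so I'll use the side camera from here. I'll lift off and reposition.

Call:
apply_moves(increments=[[[0,0,-0.02,0],[0.02,0.006,0,0],[0,0,0,0]]])

```text
t: 1.95
tcp_pos: [0.539, 0.2454, 0.2361]
tool_rot: [0.162, 0.987, -0.002, 0.0]
force: [-0.4, -0.6, -0.1]
finger_gap: -0.002
```

Run:
```python
from st import *
look("c2","side");print(nxt(69,gap=.006),nxt(69))
```

```text
1.95 [0.539  0.2454 0.2361] F [-0.41 -0.59 -0.09] T [-0.02 -0.01 -0.02]
tip panel [-0.0172  0.0397  0.0912]
touch angle None
[-0.0107  0.0019  0.0401] [-0.0167  0.0034  0.0368]
```

View pics/c2.png

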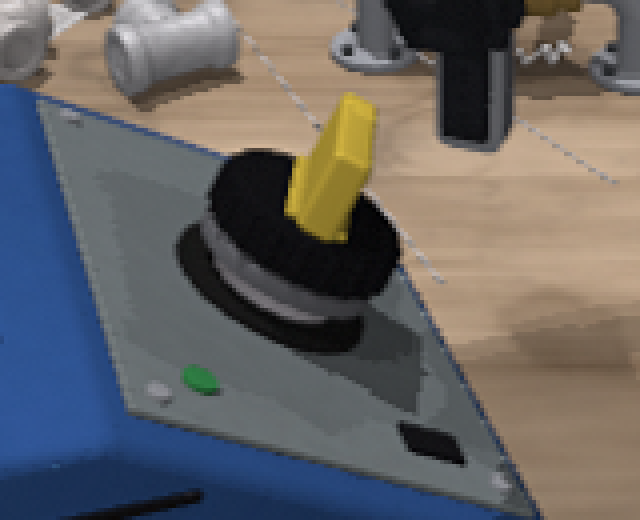

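The side view shows the bar at crop (335,170) with the closed fingers to its front-right, clear of it. Now I'll descend beside it.

Call:
apply_moves(increments=[[[0,0.002,0.02,0],[0,0,0.016,0],[0,0,0,0]]])

```text
t: 2.3
tcp_pos: [0.5445, 0.2467, 0.2008]
tool_rot: [0.161, 0.987, -0.001, 0.005]
force: [0.4, -0.3, -1.0]
finger_gap: 0.004
```

Run:
```python
from st import *
look("c3","side");print(nxt(69,gap=.006),nxt(69),nxt(50))
```

```text
2.3 [0.5445 0.2467 0.2008] F [ 0.43 -0.34 -0.96] T [-0.02  0.03 -0.03]
tip panel [-0.0294  0.039   0.0575]
touch angle -77.0
[-0.005  -0.0015  0.0051] [-0.011  -0.0001  0.002 ] [-0.0199  0.0101 -0.0056]
```

View pics/c3.png

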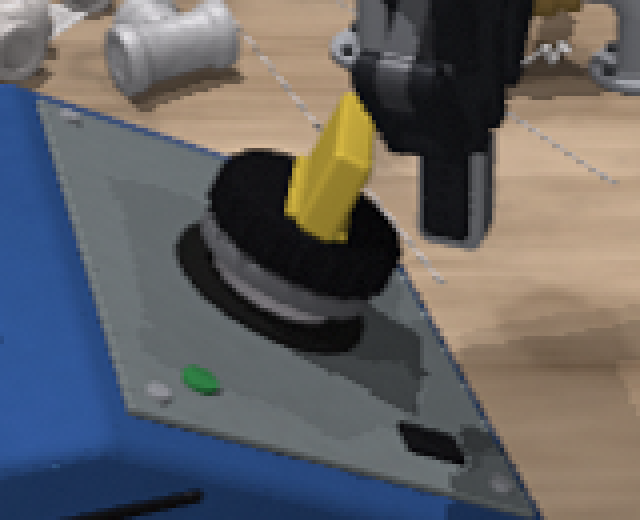

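Call:
apply_moves(increments=[[[-0.005,-0.0005,0.003,0],[-0.005,0,0,0],[0,0,0,0]]])

```text
t: 2.65
tcp_pos: [0.5571, 0.2427, 0.2004]
tool_rot: [0.162, 0.987, 0.0, 0.008]
force: [-0.4, -0.1, 1.0]
finger_gap: -0.001
```

```bash
cat >> st.py <<'E'
def path(*degs):
    for d in degs: print(d,nxt(d))
E
python3 - <<'E'
from st import *
path(69,60,50,40,30)
E
```

```text
2.65 [0.5571 0.2427 0.2004] F [-0.38 -0.08  1.01] T [-0.03 -0.02 -0.02]
tip panel [-0.02    0.0312  0.0517]
touch angle 63.0
69 [ 0.0027 -0.0006  0.0016]
60 [-0.0013  0.005  -0.0021]
50 [-0.0063  0.0097 -0.0059]
40 [-0.0102  0.0136 -0.009 ]
30 [-0.0147  0.0167 -0.012 ]
```

Call:
apply_moves(increments=[[[-0.002,0.004,-0.002,0],[-0.003,0.004,-0.0025,0],[-0.002,0.002,-0.002,0]]])

```text
t: 2.95
tcp_pos: [0.5634, 0.2494, 0.2063]
tool_rot: [0.162, 0.987, -0.002, 0.002]
force: [-3.2, -1.4, -2.3]
finger_gap: 0.002
```

Run:
```python
from st import *
look("c4","side")
path(60,50,40,30,20)
```

```text
2.95 [0.5634 0.2494 0.2063] F [-3.2  -1.42 -2.3 ] T [-0.05  0.67 -0.01]
tip panel [-0.0108  0.0355  0.0531]
touch angle 57.0
60 [ 0.0015 -0.0029  0.0034]
50 [-0.0033  0.0018 -0.0004]
40 [-0.007   0.0056 -0.0035]
30 [-0.0114  0.0087 -0.0065]
20 [-0.017   0.0104 -0.0097]
```

View pics/c4.png

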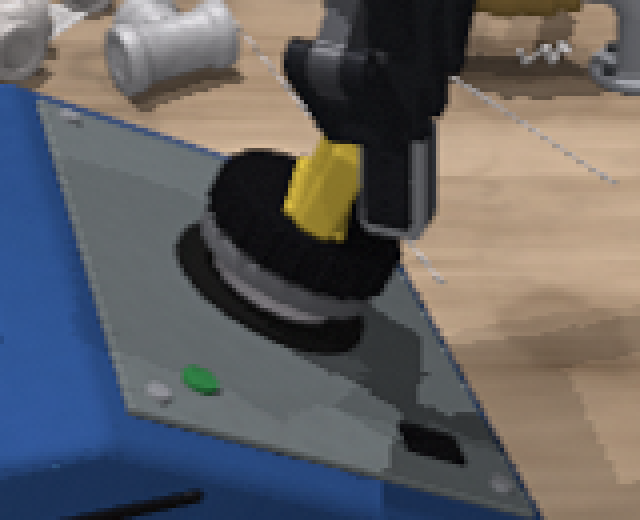

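```bash
cat >> st.py <<'E'
for nm,ref in (("tcp",s['tcp_pos']),):
    print("CAP TORQUE",nm,(nrm@(np.cross(ref-neck,s['force'])+s['ft_torque'])).round(3))
E
python3 st.py
```

```text
3.0 [0.5638 0.2496 0.2066] F [-5.41 -0.42 -2.49] T [-0.11  0.82 -0.04]
tip panel [-0.0102  0.0356  0.0531]
touch angle 56.5
CAP TORQUE tcp 0.129
```

Call:
apply_moves(increments=[[[-0.003,0.002,-0.001,0],[-0.003,0.002,-0.002,0],[-0.003,0.002,-0.002,0]]])

```text
t: 3.3
tcp_pos: [0.5685, 0.2516, 0.2093]
tool_rot: [0.161, 0.987, -0.006, -0.005]
force: [-5.1, -0.3, -2.8]
finger_gap: -0.003
```

Run:
```python
from st import *
look("c5","side")
path(40,30,20,10,0)
```

```text
3.3 [0.5685 0.2516 0.2093] F [-5.13 -0.31 -2.81] T [-0.15  0.78 -0.03]
tip panel [-0.0055  0.0361  0.0535]
touch angle 50.5
CAP TORQUE tcp 0.169
40 [-0.0038  0.0024 -0.0008]
30 [-0.0081  0.0054 -0.0039]
20 [-0.0136  0.0072 -0.0071]
10 [-0.0198  0.0073 -0.0101]
0 [-0.0263  0.0058 -0.0126]
```

View pics/c5.png

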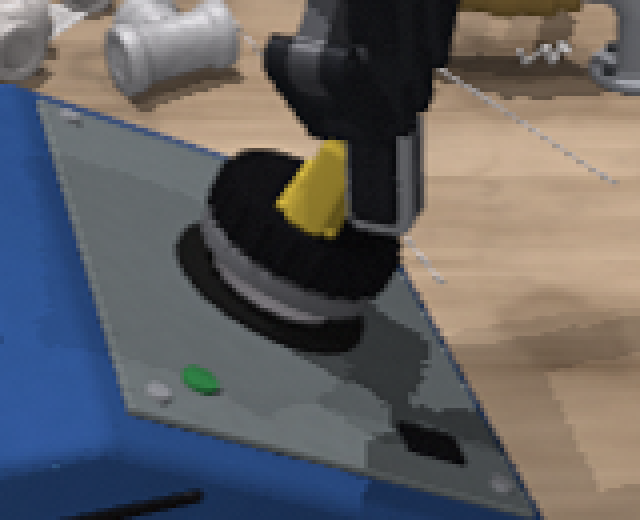

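The bar is turning. The torque about the cap axis reads about 0.15–0.17 N m, which matches the thread drag.

Call:
apply_moves(increments=[[[-0.0045,0.003,-0.001,0],[-0.0045,0.003,-0.002,0],[-0.0045,0.0025,-0.002,0],[-0.005,0.001,-0.002,0]]])

```text
t: 3.75
tcp_pos: [0.5805, 0.2535, 0.2137]
tool_rot: [0.161, 0.987, -0.011, -0.017]
force: [-5.9, -0.8, -0.8]
finger_gap: 0.004
```

Run:
```python
from st import *
look("c6","side")
path(30,20,10,0,-10)
```

```text
3.75 [0.5805 0.2535 0.2137] F [-5.88 -0.81 -0.81] T [-0.14  1.04 -0.09]
tip panel [0.0055 0.0341 0.0524]
touch angle 27.0
CAP TORQUE tcp 0.054
30 [0.0011 0.0008 0.0004]
20 [-0.0043  0.0025 -0.003 ]
10 [-0.0104  0.0026 -0.0061]
0 [-0.0169  0.001  -0.0087]
-10 [-0.0223 -0.0007 -0.0107]
```

View pics/c6.png

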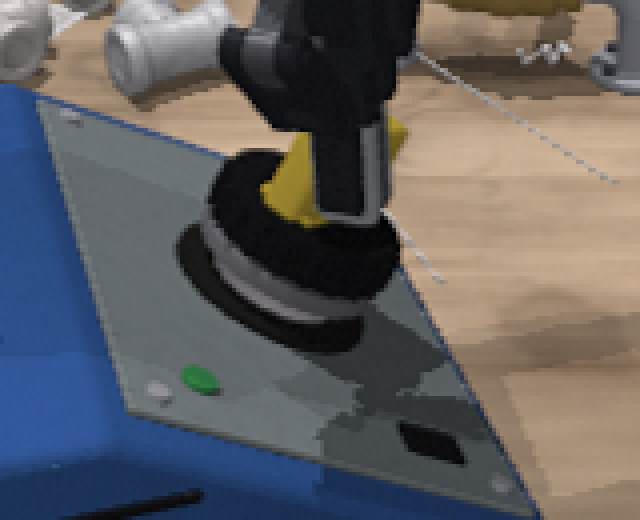

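Call:
apply_moves(increments=[[[-0.0045,0.002,-0.002,0],[-0.0055,0.001,-0.002,0],[-0.0055,0,-0.002,0]]])

```text
t: 4.1
tcp_pos: [0.5902, 0.2513, 0.2171]
tool_rot: [0.16, 0.987, -0.014, -0.026]
force: [-7.0, 0.5, -1.3]
finger_gap: -0.0
```

Run:
```python
from st import *
print(R[:,2],s['q'])
look("c7","side")
path(20,10,5,0,-5,-10,-20)
```

```text
4.1 [0.5902 0.2513 0.2171] F [-7.01  0.46 -1.31] T [ 0.05  1.09 -0.17]
tip panel [0.0134 0.029  0.0518]
touch angle 9.5
CAP TORQUE tcp -0.02
[-0.05537001 -0.01929757 -0.9982794 ] [ 0.23073462  0.66691081  1.43008854 -0.00686072  1.10295281 -1.01461809]
20 [0.0044 0.0022 0.0006]
10 [-0.0016  0.0023 -0.0026]
5 [-0.0049  0.0016 -0.0041]
0 [-0.008   0.0007 -0.0053]
-5 [-0.0107 -0.     -0.0065]
-10 [-0.0134 -0.001  -0.0075]
-20 [-0.0187 -0.0041 -0.009 ]
```

View pics/c7.png

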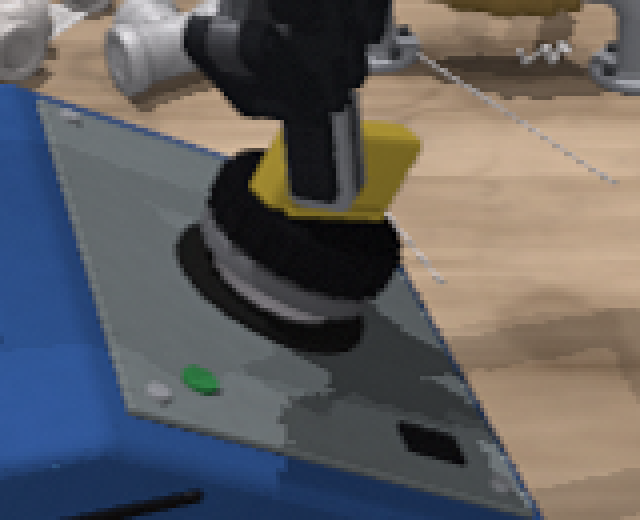

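Call:
apply_moves(increments=[[[-0.003,0,-0.003,0],[-0.003,-0.001,-0.003,0],[-0.003,-0.001,-0.001,0]]])

```text
t: 4.45
tcp_pos: [0.5963, 0.2497, 0.2223]
tool_rot: [0.161, 0.986, -0.011, -0.03]
force: [-4.6, 2.1, -2.4]
finger_gap: 0.002
```

Run:
```python
from st import *
look("c8","side")
path(5,0,-5,-10,-15,-20,-30)
```

```text
4.45 [0.5963 0.2497 0.2223] F [-4.57  2.13 -2.44] T [ 0.4   0.72 -0.12]
tip panel [0.0203 0.0261 0.0538]
touch angle 3.0
CAP TORQUE tcp -0.081
5 [0.0006 0.0011 0.0014]
0 [-0.0025  0.0001  0.0001]
-5 [-0.0052 -0.0005 -0.0011]
-10 [-0.0079 -0.0015 -0.0021]
-15 [-0.0105 -0.0029 -0.003 ]
-20 [-0.0131 -0.0046 -0.0037]
-30 [-0.018  -0.0091 -0.0045]
```

View pics/c8.png

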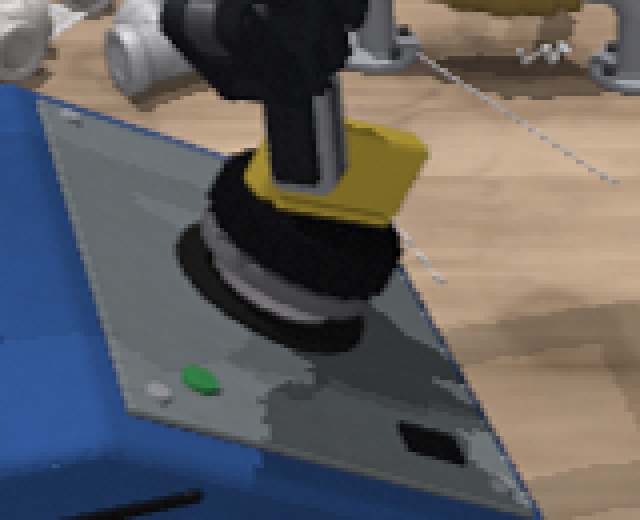

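```bash
python3 - <<'E'
t=open('st.py').read()
i=t.index('for nm,ref in');t=t[:i]+'''print("CAP TORQUE",(nrm@(np.cross(s['tcp_pos']-.1*R[:,2]-neck,s['force'])+s['ft_torque'])).round(3),"Fpanel",(Rp@s['force']).round(2),"lever",np.round(np.linalg.norm(s['ft_torque'])/np.linalg.norm(s['force']),3))
'''
open('st.py','w').write(t)
E
python3 st.py
```

```text
4.5 [0.5966 0.2494 0.2223] F [-4.27  2.82 -1.72] T [ 0.37  0.66 -0.07]
tip panel [0.0205 0.0257 0.0537]
touch angle 2.0
CAP TORQUE 0.211 Fpanel [-3.57  4.04  0.07] lever 0.141
```

Call:
apply_moves(increments=[[[-0.003,-0.001,0,0],[-0.003,-0.001,-0.001,0]]])

```text
t: 4.7
tcp_pos: [0.5993, 0.2478, 0.2228]
tool_rot: [0.161, 0.986, -0.01, -0.033]
force: [-4.9, 1.8, -1.2]
finger_gap: 0.003
```

Run:
```python
from st import *
path(0,-5,-10,-15,-20,-30,-40)
```

```text
4.7 [0.5993 0.2478 0.2228] F [-4.88  1.83 -1.24] T [ 0.41  0.78 -0.07]
tip panel [0.0222 0.0238 0.0534]
touch angle -2.0
CAP TORQUE 0.1 Fpanel [-4.11  3.31  0.94] lever 0.166
0 [0.0003 0.0009 0.0008]
-5 [-0.0023  0.0003 -0.0004]
-10 [-0.005  -0.0007 -0.0014]
-15 [-0.0077 -0.0021 -0.0023]
-20 [-0.0103 -0.0038 -0.0031]
-30 [-0.0151 -0.0083 -0.0039]
-40 [-0.019  -0.0139 -0.0038]
```

Call:
apply_moves(increments=[[[-0.0035,0,-0.001,0],[-0.0035,-0.001,-0.001,0],[-0.003,-0.002,-0.001,0]]])

```text
t: 5.0
tcp_pos: [0.6067, 0.2453, 0.2255]
tool_rot: [0.161, 0.986, -0.007, -0.034]
force: [-0.9, 2.1, -0.4]
finger_gap: 0.001
```

Run:
```python
from st import *
look("c9","side")
path(-10,-15,-20,-25,-30,-40)
```

```text
5.0 [0.6067 0.2453 0.2255] F [-0.89  2.14 -0.41] T [ 0.34  0.09 -0.01]
tip panel [0.0289 0.0195 0.0526]
touch angle -10.0
CAP TORQUE 0.114 Fpanel [-0.34  2.31 -0.28] lever 0.149
-10 [ 0.0023 -0.001   0.0017]
-15 [-0.0003 -0.0024  0.0008]
-20 [-0.0029 -0.0041  0.    ]
-25 [-0.0054 -0.0061 -0.0005]
-30 [-0.0077 -0.0085 -0.0008]
-40 [-0.0116 -0.0141 -0.0008]
```

View pics/c9.png

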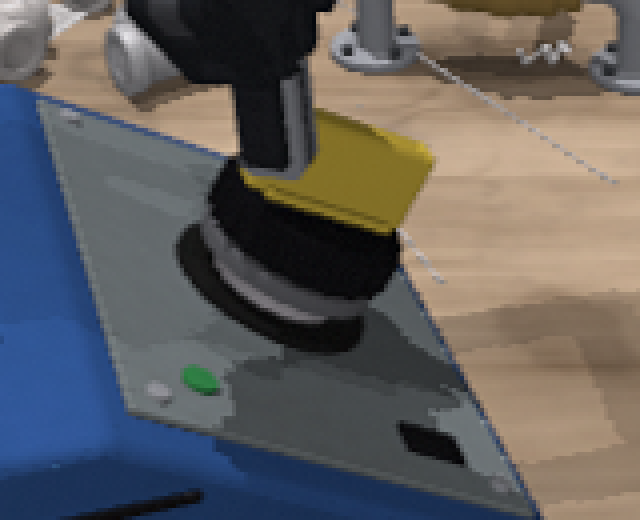

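Call:
apply_moves(increments=[[[-0.001,-0.004,0,0],[-0.002,-0.004,0,0]]])

```text
t: 5.25
tcp_pos: [0.6113, 0.2386, 0.2278]
tool_rot: [0.161, 0.987, -0.003, -0.028]
force: [-0.6, 5.3, -0.5]
finger_gap: -0.001
```

Run:
```python
from st import *
path(-15,-20,-25,-30,-40)
```

```text
5.25 [0.6113 0.2386 0.2278] F [-0.58  5.28 -0.47] T [ 0.86  0.08 -0.08]
tip panel [0.0328 0.0118 0.0529]
touch angle -20.0
CAP TORQUE 0.158 Fpanel [ 0.77  5.18 -0.99] lever 0.163
-15 [0.0068 0.0019 0.0035]
-20 [0.0042 0.0002 0.0028]
-25 [ 0.0017 -0.0019  0.0022]
-30 [-0.0007 -0.0043  0.0019]
-40 [-0.0046 -0.0098  0.0019]
```

Call:
apply_moves(increments=[[[0.001,-0.003,0.001,0],[0.0,-0.003,0.001,0]]])

```text
t: 5.45
tcp_pos: [0.6117, 0.2348, 0.228]
tool_rot: [0.162, 0.987, 0.0, -0.023]
force: [0.4, 6.1, -1.2]
finger_gap: -0.004
```

Run:
```python
from st import *
path(-25,-30,-35,-40,-50)
```

```text
5.45 [0.6117 0.2348 0.228 ] F [ 0.42  6.06 -1.22] T [ 0.9  -0.15 -0.03]
tip panel [0.033  0.0082 0.053 ]
touch angle -25.5
CAP TORQUE 0.269 Fpanel [ 1.43  5.6  -2.23] lever 0.148
-25 [0.0038 0.001  0.0026]
-30 [ 0.0015 -0.0014  0.0022]
-35 [-0.0006 -0.0042  0.0022]
-40 [-0.0024 -0.007   0.0022]
-50 [-0.0055 -0.0107  0.002 ]
```

Call:
apply_moves(increments=[[[0.001,-0.003,0.001,0],[0.0,-0.003,0.001,0]]])

```text
t: 5.65
tcp_pos: [0.6121, 0.2309, 0.2281]
tool_rot: [0.162, 0.987, 0.004, -0.018]
force: [0.2, 5.0, 0.1]
finger_gap: 0.001
```

```bash
cat >> st.py <<'E'
th=np.radians(est());A=bar(th);print("Fn",(A[1]@s['force']).round(2),"r",((tip-neck)@A[0]).round(4),"geo torque",((A[1]@s['force'])*((tip-neck)@A[0])).round(3))
E
python3 - <<'E'
from st import *
path(-30,-35,-40,-45,-50,-60)
E
```

```text
5.65 [0.6121 0.2309 0.2281] F [0.22 5.04 0.06] T [ 0.86 -0.13 -0.02]
tip panel [0.0331 0.0045 0.053 ]
touch angle -31.0
CAP TORQUE 0.172 Fpanel [ 1.62  4.7  -0.86] lever 0.173
Fn 4.87 r 0.026 geo torque 0.127
-30 [0.0037 0.0015 0.0026]
-35 [ 0.0016 -0.0012  0.0025]
-40 [-0.0002 -0.004   0.0026]
-45 [-0.0018 -0.006   0.0025]
-50 [-0.0033 -0.0076  0.0023]
-60 [-0.006  -0.0115  0.0023]
```

Call:
apply_moves(increments=[[[0.001,-0.003,0.001,0],[0.0,-0.003,0.001,0]]])

```text
t: 5.85
tcp_pos: [0.6123, 0.2268, 0.2279]
tool_rot: [0.162, 0.987, 0.007, -0.013]
force: [0.5, 4.4, -0.7]
finger_gap: -0.002
```

Run:
```python
from st import *
look("c10","side")
path(-40,-45,-50,-60)
```

```text
5.85 [0.6123 0.2268 0.2279] F [ 0.47  4.39 -0.74] T [ 0.85 -0.14 -0.04]
tip panel [0.0327 0.0005 0.053 ]
touch angle -37.0
CAP TORQUE 0.078 Fpanel [ 1.24  4.01 -1.57] lever 0.192
Fn 3.95 r 0.0258 geo torque 0.102
-40 [ 0.0019 -0.0006  0.0025]
-45 [ 0.0003 -0.0026  0.0024]
-50 [-0.0012 -0.0042  0.0022]
-60 [-0.0039 -0.008   0.0022]
```

View pics/c10.png

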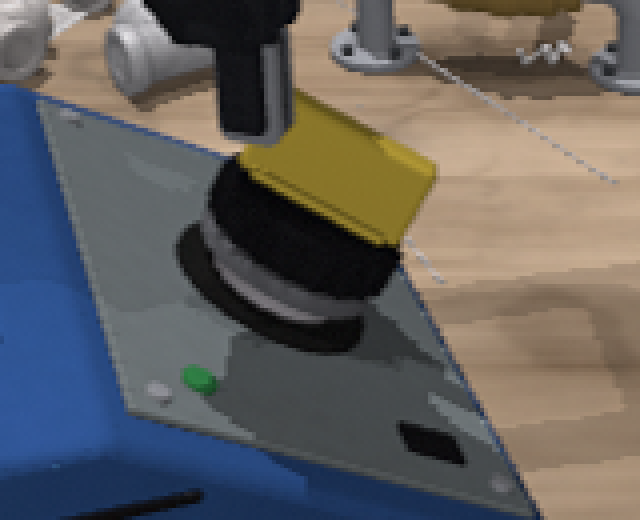

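```bash
cat > ov.py <<'E'
import sys
from plan import *
def ov(png,degs,out):
    im=cv2.imread(png)
    for i,g in enumerate(degs):
        A=bar(np.radians(g));E=np.array([.031,.007,.0155]);c=neck+.055*nrm
        V={k:proj("side",c+(np.array(k)*E)@A)[0] for k in product((-1,1),repeat=3)}
        for a in V:
            for b in V:
                if sum(x!=y for x,y in zip(a,b))==1 and a<b:
                    f=lambda p:tuple(int(x) for x in ((p-[220,270]+.5)*4))
                    cv2.line(im,f(V[a]),f(V[b]),[(0,0,255),(0,255,0),(255,0,255)][i],1)
    cv2.imwrite(out,im)
ov(sys.argv[1],[float(x) for x in sys.argv[3:]],sys.argv[2])
E
python3 ov.py pics/c10.png pics/o10.png -27 -37; python3 ov.py pics/c2.png pics/o2.png 69
```

```text
(no output)
```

View pics/o10.png

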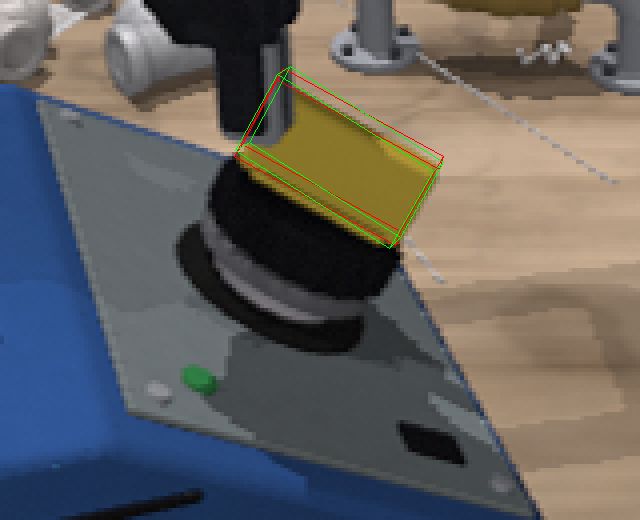

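View pics/o2.png

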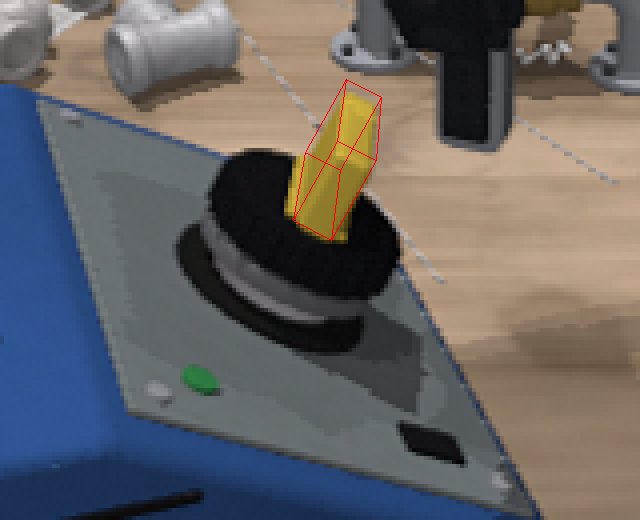

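The outline model matches the bar near −37°, so it has turned about 106° (1.85 rad). The thread still gives no hard stop, so I'll go on in small steps.

Call:
apply_moves(increments=[[[0.001,-0.003,0.001,0],[0.001,-0.003,0.001,0]]])

```text
t: 6.1
tcp_pos: [0.6114, 0.2232, 0.2275]
tool_rot: [0.163, 0.987, 0.011, -0.008]
force: [2.0, 9.2, -0.2]
finger_gap: -0.001
```

Run:
```python
from st import *
path(-40,-45,-50,-60)
```

```text
6.1 [0.6114 0.2232 0.2275] F [ 2.01  9.16 -0.17] T [ 1.55 -0.31 -0.08]
tip panel [ 0.0315 -0.0024  0.0532]
touch angle -43.5
CAP TORQUE 0.224 Fpanel [ 4.12  8.02 -2.57] lever 0.169
Fn 8.65 r 0.0245 geo torque 0.212
-40 [0.0028 0.0025 0.0023]
-45 [0.0012 0.0005 0.0022]
-50 [-0.0004 -0.0011  0.002 ]
-60 [-0.0031 -0.0049  0.002 ]
```

Force has jumped to 9 N (about 0.21 N m), so the thread is probably home. I'll use single rows from here.

Call:
apply_moves(increments=[[[0.0005,-0.002,0.0,0]]])

```text
t: 6.2
tcp_pos: [0.6115, 0.2231, 0.2281]
tool_rot: [0.163, 0.986, 0.013, -0.006]
force: [0.7, 8.0, -1.9]
finger_gap: 0.001
```

```bash
python3 st.py
```

```text
6.2 [0.6115 0.2231 0.2281] F [ 0.72  8.03 -1.87] T [ 1.38 -0.2  -0.1 ]
tip panel [ 0.0322 -0.0023  0.0535]
touch angle -42.0
CAP TORQUE 0.181 Fpanel [ 1.91  7.37 -3.25] lever 0.169
Fn 6.75 r 0.0255 geo torque 0.172
```

Call:
apply_moves(increments=[[[0.0005,-0.0035,0.0,0]]])

```text
t: 6.3
tcp_pos: [0.6111, 0.2219, 0.2286]
tool_rot: [0.164, 0.986, 0.016, -0.005]
force: [2.1, 9.7, -2.1]
finger_gap: -0.003
```

```bash
python3 st.py
```

```text
6.3 [0.6111 0.2219 0.2286] F [ 2.09  9.68 -2.13] T [ 1.68 -0.3  -0.08]
tip panel [ 0.0321 -0.0031  0.0542]
touch angle -44.0
CAP TORQUE 0.207 Fpanel [ 3.36  8.49 -4.39] lever 0.168
Fn 8.44 r 0.0253 geo torque 0.214
```

Call:
apply_moves(increments=[[[0.0005,-0.0045,0.001,0]]])

```text
t: 6.4
tcp_pos: [0.6107, 0.2198, 0.2283]
tool_rot: [0.164, 0.986, 0.019, -0.002]
force: [3.3, 5.1, -1.1]
finger_gap: -0.003
```

```bash
python3 st.py
```

```text
6.4 [0.6107 0.2198 0.2283] F [ 3.34  5.12 -1.07] T [ 0.83 -0.42 -0.06]
tip panel [ 0.0315 -0.0047  0.0542]
touch angle -49.5
CAP TORQUE 0.099 Fpanel [ 3.63  3.77 -3.33] lever 0.151
Fn 5.21 r 0.0241 geo torque 0.126
```

Call:
apply_moves(increments=[[[0.0,-0.002,0.001,0]]])

```text
t: 6.5
tcp_pos: [0.6109, 0.2177, 0.2278]
tool_rot: [0.164, 0.986, 0.019, -0.001]
force: [-0.3, -0.2, -0.2]
finger_gap: -0.002
```

```bash
python3 - <<'E'
from st import *
look("c11","side")
path(-55,-60)
E
python3 ov.py pics/c11.png pics/o11.png -43 -55 -63
```

```text
6.5 [0.6109 0.2177 0.2278] F [-0.25 -0.22 -0.2 ] T [ 0.06 -0.03  0.01]
tip panel [ 0.031  -0.007   0.0539]
touch angle -55.5
CAP TORQUE -0.035 Fpanel [-0.37 -0.13 -0.02] lever 0.16
Fn -0.38 r 0.0233 geo torque -0.009
-55 [0.0002 0.0014 0.0027]
-60 [-0.0011 -0.0007  0.0027]
```

View pics/c11.png

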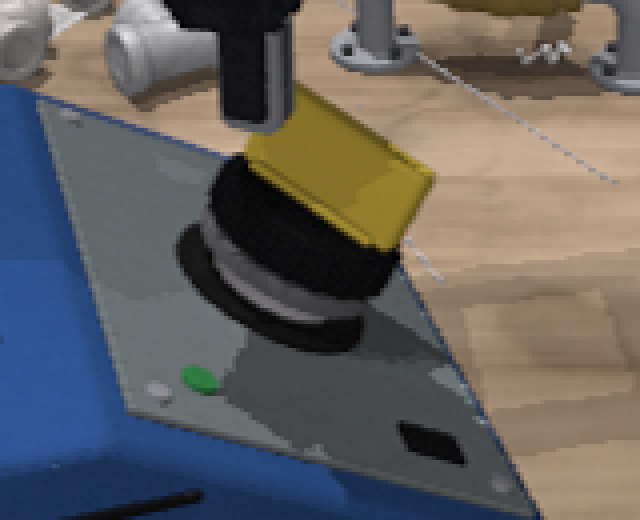

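View pics/o11.png

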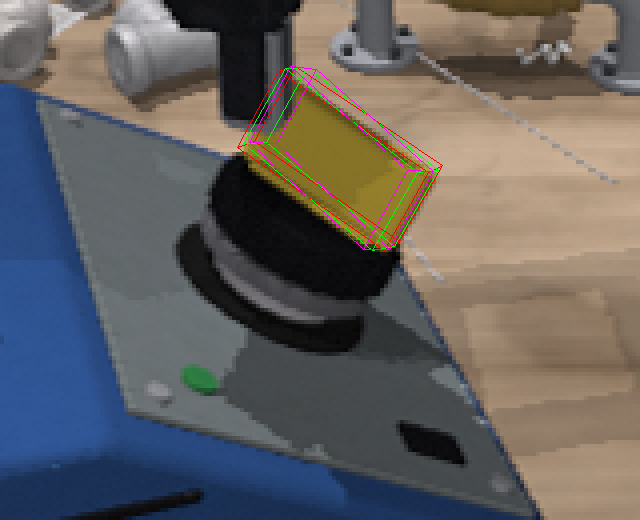

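Force has dropped to nil, as it should if the clutch snapped. I'll check the bar's angle from depth before doing anything else.

```bash
cat > fit.py <<'E'
from st import *
from scipy.optimize import least_squares
def fit(n,d,im,x0):
    hsv=cv2.cvtColor(im,cv2.COLOR_BGR2HSV);P=cloud(n,d);Q=(P-neck)@Rp.T
    M=(d>0)&(np.hypot(Q[...,0],Q[...,1])<.045)&(Q[...,2]>.044)&(Q[...,2]<.08)&(hsv[...,0]>18)&(hsv[...,0]<36)&(hsv[...,1]>120)
    M=cv2.erode(M.astype(np.uint8),np.ones((2,2)))>0
    q=Q[M]
    def res(x):
        c,s_=np.cos(x[0]),np.sin(x[0]);dx,dy=q[:,0]-x[1],q[:,1]-x[2]
        L=np.stack([c*dx+s_*dy,-s_*dx+c*dy,q[:,2]-.055-x[3]],1)
        e=abs(L)-[.031,.007,.0155]
        out=np.linalg.norm(np.maximum(e,0),axis=1);ins=np.minimum(e.max(1),0)
        return np.r_[out+ins,np.array(x[1:])*3]
    b=min((least_squares(res,[np.radians(a),0,0,0],loss="soft_l1",f_scale=.001) for a in x0),key=lambda r:r.cost)
    return len(q),np.degrees(b.x[0]).round(2),(b.x[1:]*1000).round(1),b.cost*1e6
if __name__=="__main__":
    for n in ["scene","side"]:
        print("start",n,fit(n,np.load(f"pics/{n}0.npy"),cv2.imread(f"pics/{n}0.png"),[60,70,80]))
    p,d=manip.snapshot("side");np.save("pics/s12.npy",d);im=np.ascontiguousarray(p[:,:,::-1]);cv2.imwrite("pics/s12.png",im)
    for a in (-40,-50,-60,-70): print("now",fit("side",d,im,[a]))
E
python3 fit.py
```

```text
6.55 [0.6105 0.2171 0.2276] F [-0.17 -0.12 -0.04] T [0.02 0.04 0.03]
tip panel [ 0.0303 -0.0074  0.0541]
touch angle -58.0
CAP TORQUE 0.003 Fpanel [-0.2  -0.05  0.06] lever 0.255
Fn -0.19 r 0.0224 geo torque -0.004
start scene (286, np.float64(68.38), array([-0.1, -0.3, -3.4]), np.float64(139.34502819553896))
start side (331, np.float64(68.75), array([-0.7, -0.4, -3.1]), np.float64(78.55917788159354))
now (683, np.float64(-48.12), array([-0.6, -0.4, -3.2]), np.float64(223.23255917746917))
now (683, np.float64(-48.12), array([-0.6, -0.4, -3.2]), np.float64(223.23255917750419))
now (683, np.float64(-48.12), array([-0.6, -0.4, -3.2]), np.float64(223.2325591774444))
now (683, np.float64(-48.12), array([-0.6, -0.4, -3.2]), np.float64(223.23255917749083))
```

```bash
cat > sil.py <<'E'
from plan import *
import sys
def sil(crop,degs=np.arange(75,-100,-1.)):
    im=cv2.imread(crop);hsv=cv2.cvtColor(im,cv2.COLOR_BGR2HSV)
    Y=((hsv[...,0]>18)&(hsv[...,0]<36)&(hsv[...,1]>120)&(hsv[...,2]>70))
    K=((hsv[...,2]<60)|(hsv[...,1]<90)) # occluder: ignore dark pixels in the model
    dark=(hsv[...,2]<70)
    best=[]
    for g in degs:
        A=bar(np.radians(g));E=np.array([.031,.007,.0155]);c=neck+.055*nrm+Rp.T@np.array([-.0006,-.0004,-.0032])
        V=np.array([proj("side",c+(np.array(k)*E)@A)[0] for k in product((-1,1),repeat=3)])
        V=((V-[220,270]+.5)*4).astype(np.float32)
        m=np.zeros(Y.shape,np.uint8);cv2.fillConvexPoly(m,cv2.convexHull(V).astype(np.int32),1)
        m=m>0
        I=(m&Y).sum();U=((m&~dark)|Y).sum();best.append((I/U,g))
    best.sort(reverse=True);return [(round(a,3),b) for a,b in best[:4]]
for c in sys.argv[1:]: print(c,sil(f"pics/{c}.png"))
E
python3 sil.py c2 c3 c4 c5 c6 c7 c8 c9 c10 c11
python3 - <<'E'
import cv2
im=cv2.imread('pics/s12.png');cv2.imwrite('pics/c12.png',cv2.resize(im[270:400,220:380],None,fx=4,fy=4,interpolation=3))
E
python3 sil.py c12
```

```text
c2 [(np.float64(0.799), np.float64(69.0)), (np.float64(0.797), np.float64(68.0)), (np.float64(0.793), np.float64(70.0)), (np.float64(0.788), np.float64(71.0))]
c3 [(np.float64(0.806), np.float64(68.0)), (np.float64(0.804), np.float64(69.0)), (np.float64(0.795), np.float64(67.0)), (np.float64(0.794), np.float64(70.0))]
c12 [(np.float64(0.819), np.float64(-52.0)), (np.float64(0.819), np.float64(-56.0)), (np.float64(0.819), np.float64(-55.0)), (np.float64(0.819), np.float64(-54.0))]Traceback (most recent call last):
  File "sil.py", line 17, in <module>
    for c in sys.argv[1:]: print(c,sil(f"pics/{c}.png"))
                                   ~~~^^^^^^^^^^^^^^^^^
  File "sil.py", line 11, in sil
    V=np.array([proj("side",c+(np.array(k)*E)@A)[0] for k in product((-1,1),repeat=3)])
                ~~~~^^^^^^^^^^^^^^^^^^^^^^^^^^^^
  File "h.py", line 9, in proj
    m=manip.camera_model(n);c=np.atleast_2d(X)@m['R'].T+m['t'];p=c@m['mtx'].T;return p[:,:2]/p[:,2:]
ValueError: time passes only in moves, steps and waits
```

```bash
python3 - <<'E'
t=open('h.py').read()
t=t.replace("from station import manip\n","from station import manip\n_c={}\ndef cm(n):\n    if n not in _c: _c[n]=manip.camera_model(n)\n    return _c[n]\n").replace("m=manip.camera_model(n)","m=cm(n)").replace("_c[n]=cm(n)","_c[n]=manip.camera_model(n)")
open('h.py','w').write(t)
E
sed -n 1,8p h.py; python3 sil.py c4 c5 c6 c7 c8 c9 c10 c11 c12 | sed 's/np.float64//g'
```

```text
import cv2,numpy as np
from station import manip
_c={}
def cm(n):
    if n not in _c: _c[n]=manip.camera_model(n)
    return _c[n]
def cloud(n,d,T=None):
    m=cm(n);K=m['mtx']
c4 [((0.677), (72.0)), ((0.675), (73.0)), ((0.673), (71.0)), ((0.672), (74.0))]
c5 [((0.601), (55.0)), ((0.597), (56.0)), ((0.596), (54.0)), ((0.594), (57.0))]
c6 [((0.487), (43.0)), ((0.485), (44.0)), ((0.482), (45.0)), ((0.482), (42.0))]
c7 [((0.572), (28.0)), ((0.571), (27.0)), ((0.569), (29.0)), ((0.569), (26.0))]
c8 [((0.665), (18.0)), ((0.662), (19.0)), ((0.662), (17.0)), ((0.658), (20.0))]
c9 [((0.733), (8.0)), ((0.732), (6.0)), ((0.73), (7.0)), ((0.73), (9.0))]
c10 [((0.818), (-27.0)), ((0.818), (-28.0)), ((0.818), (-25.0)), ((0.817), (-29.0))]
c11 [((0.818), (-39.0)), ((0.817), (-47.0)), ((0.816), (-41.0)), ((0.816), (-46.0))]
c12 [((0.819), (-52.0)), ((0.819), (-56.0)), ((0.819), (-55.0)), ((0.819), (-54.0))]
```

View pics/c12.png

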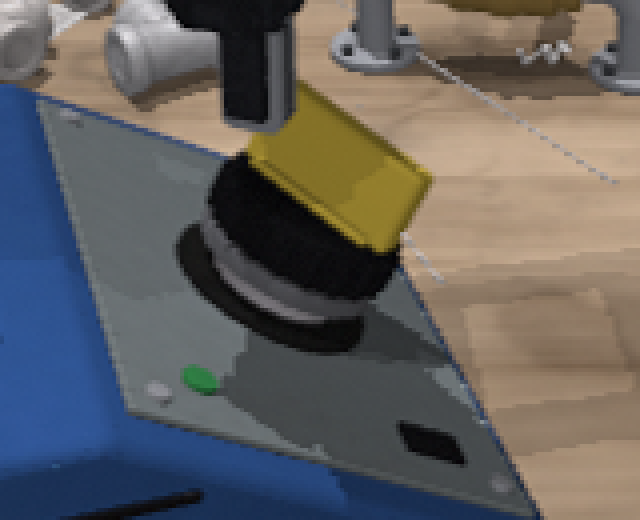

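The bar moved on by itself between the last two views with no force on the finger: in c12 its lower corner is at about (380,250), turned further than in c11. That fits the snap to the first click. I'll back the finger off the way it came, then lift.

Call:
apply_moves(increments=[[[0,0.005,0,0],[0,0.006,0,0],[0,0,-0.03,0],[0,0,-0.04,0],[0,0,0,0]]])

```text
t: 7.1
tcp_pos: [0.614, 0.2238, 0.2982]
tool_rot: [0.164, 0.986, 0.015, -0.004]
force: [1.2, 0.8, 0.5]
finger_gap: 0.0
```

```bash
python3 - <<'E'
from fit import *
for n in ["side","scene"]:
    p,d=manip.snapshot(n);im=np.ascontiguousarray(p[:,:,::-1]);cv2.imwrite(f"pics/{n}13.png",im);np.save(f"pics/{n}13.npy",d)
    for a in (-30,-50,-70): print(n,fit(n,d,im,[a]))
im=cv2.imread("pics/side13.png");cv2.imwrite("pics/c13.png",cv2.resize(im[270:400,220:380],None,fx=4,fy=4,interpolation=3))
E
sed -i 's/c=neck+.055\*nrm;/c=neck+.052*nrm;/' ov.py; sed -i 's/c=neck+.055\*nrm$/c=neck+.052*nrm/' ov.py
python3 ov.py pics/c13.png pics/o13.png -46 -54 ; python3 sil.py c13
```

```text
7.1 [0.614  0.2238 0.2982] F [1.18 0.82 0.47] T [-0.01  0.04  0.03]
tip panel [ 0.0698 -0.0025  0.1128]
touch angle None
CAP TORQUE 0.094 Fpanel [ 1.43  0.4  -0.29] lever 0.03AttributeError: 'NoneType' object has no attribute 'radians'

The above exception was the direct cause of the following exception:

Traceback (most recent call last):
  File "fit.py", line 1, in <module>
    from st import *
  File "st.py", line 25, in <module>
    th=np.radians(est());A=bar(th);print("Fn",(A[1]@s['force']).round(2),"r",((tip-neck)@A[0]).round(4),"geo torque",((A[1]@s['force'])*((tip-neck)@A[0])).round(3))
TypeError: loop of ufunc does not support argument 0 of type NoneType which has no callable radians method
[ WARN:0@0.195] global loadsave.cpp:275 findDecoder imread_('pics/c13.png'): can't open/read file: check file path/integrity
Traceback (most recent call last):
  File "ov.py", line 14, in <module>
    ov(sys.argv[1],[float(x) for x in sys.argv[3:]],sys.argv[2])
    ~~^^^^^^^^^^^^^^^^^^^^^^^^^^^^^^^^^^^^^^^^^^^^^^^^^^^^^^^^^^
  File "ov.py", line 13, in ov
    cv2.imwrite(out,im)
    ~~~~~~~~~~~^^^^^^^^
cv2.error: OpenCV(4.12.0) /io/opencv/modules/imgcodecs/src/loadsave.cpp:1146: error: (-215:Assertion failed) !_img.empty() in function 'imwrite'

[ WARN:0@0.267] global loadsave.cpp:275 findDecoder imread_('pics/c13.png'): can't open/read file: check file path/integrity
Traceback (most recent call last):
  File "sil.py", line 17, in <module>
    for c in sys.argv[1:]: print(c,sil(f"pics/{c}.png"))
                                   ~~~^^^^^^^^^^^^^^^^^
  File "sil.py", line 4, in sil
    im=cv2.imread(crop);hsv=cv2.cvtColor(im,cv2.COLOR_BGR2HSV)
                            ~~~~~~~~~~~~^^^^^^^^^^^^^^^^^^^^^^
cv2.error: OpenCV(4.12.0) /io/opencv/modules/imgproc/src/color.cpp:199: error: (-215:Assertion failed) !_src.empty() in function 'cvtColor'
```

```bash
sed -i 's/^from st import \*/from plan import */' fit.py
python3 - <<'E'
from fit import *
for n in ["side","scene"]:
    p,d=manip.snapshot(n);im=np.ascontiguousarray(p[:,:,::-1]);cv2.imwrite(f"pics/{n}13.png",im);np.save(f"pics/{n}13.npy",d)
    for a in (-30,-50,-70): print(n,fit(n,d,im,[a]))
im=cv2.imread("pics/side13.png");cv2.imwrite("pics/c13.png",cv2.resize(im[270:400,220:380],None,fx=4,fy=4,interpolation=3))
E
python3 ov.py pics/c13.png pics/o13.png -46 -54 ; python3 sil.py c13
```

```text
side (759, np.float64(-48.23), array([-0.5, -0.5, -3.2]), np.float64(239.9031532525588))
side (759, np.float64(-48.23), array([-0.5, -0.5, -3.2]), np.float64(239.90315325272638))
side (759, np.float64(-48.23), array([-0.5, -0.5, -3.2]), np.float64(239.90315325255912))
scene (0, np.float64(-30.0), array([0., 0., 0.]), np.float64(0.0))
scene (0, np.float64(-50.0), array([0., 0., 0.]), np.float64(0.0))
scene (0, np.float64(-70.0), array([0., 0., 0.]), np.float64(0.0))
c13 [(np.float64(0.862), np.float64(-56.0)), (np.float64(0.862), np.float64(-58.0)), (np.float64(0.861), np.float64(-59.0)), (np.float64(0.861), np.float64(-55.0))]
```

View pics/o13.png

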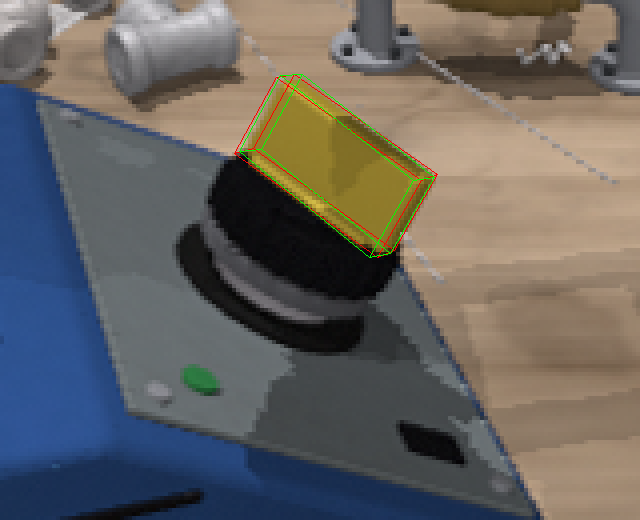

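View pics/scene13.png

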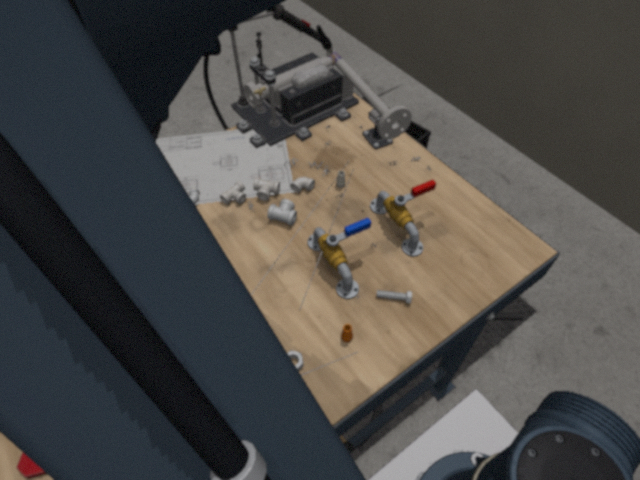

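The bar stayed at −48.2° after release, the same as before it, so it has not turned back. That is 117° (2.04 rad) in total, about 1.69 rad of thread plus 0.35 of click. Now the blue cock.

Run:
```python
from h import *
n="scene";d=np.load("pics/scene13.npy");im=cv2.imread("pics/scene13.png");hsv=cv2.cvtColor(im,cv2.COLOR_BGR2HSV);P=cloud(n,d)
B=(d>0)&(hsv[...,0]>100)&(hsv[...,0]<125)&(hsv[...,1]>150)&(P[...,2]>.07)&(P[...,2]<.12)&(P[...,0]<.56)&(P[...,0]>.45)&(P[...,1]<-.1)&(P[...,1]>-.22)
q=P[B];top=q[q[:,2]>.104][:,:2]
(c,wh,a)=cv2.minAreaRect((top*1000).astype(np.float32));print(c,wh,a)
m=top.mean(0);w,V=np.linalg.eigh(np.cov((top-m).T));dr=V[:,1]*-np.sign(V[1,1]);print("dir",dr,np.degrees(np.arctan2(dr[1],dr[0])))
c=np.array(c)/1000;print("pivot by grip",c-dr*.06)
# pipe points of blue line: grey/brass z<.075,>.03
k=(d>0)&(P[...,2]>.03)&(P[...,2]<.068)&(np.hypot(P[...,0]-.51,P[...,1]+.105)<.12)&(P[...,1]>-.17)&(P[...,1]<-.03)
x=P[k][:,:2];m2=x.mean(0);w,V=np.linalg.eigh(np.cov((x-m2).T));print("pipe",k.sum(),m2,V[:,1],w,np.degrees(np.arctan2(V[1,1],V[0,1])))
hub=(d>0)&(P[...,2]>.085)&(P[...,2]<.125)&(P[...,0]<.56)&(P[...,0]>.45)&(P[...,1]<-.06)&(P[...,1]>-.13)
print("hub",hub.sum(),np.percentile(P[hub],[2,50,98],axis=0).round(4))
# other things near sweep taller than 80mm
o=(d>0)&(P[...,2]>.08)&(P[...,0]<.62)&(P[...,0]>.35)&(P[...,1]<0)&(P[...,1]>-.4);print(np.percentile(P[o],[1,99],axis=0))
s=manip.sense();print(s['t'],s['tcp_pos'],s['q'])
```

```text
(506.88800048828125, -165.34213256835938) (54.99055480957031, 14.901900291442871) 80.40127563476562
dir [-0.15354665 -0.9881414 ] -98.83251633150977
pivot by grip [ 0.5161008  -0.10605365]
pipe 711 [ 0.5004968 -0.1028869] [-0.99288488  0.11907818] [7.74096296e-05 1.66282538e-03] 173.16109529172903
hub 163 [[ 0.5056 -0.1292  0.0866]
 [ 0.5151 -0.1088  0.0939]
 [ 0.5336 -0.0981  0.1013]]
[[ 0.49586239 -0.37098335  0.08117851]
 [ 0.53259332 -0.09871352  0.11258731]]
7.2 [0.61140539 0.22331748 0.29334424] [ 0.16824854  0.57467061  1.37352691  0.03246427  1.20041318 -1.08460893]
```

Call:
apply_moves(increments=[[[-0.005,-0.04,0,0],[-0.005,-0.04,0,0],[-0.005,-0.04,0,0],[-0.005,-0.04,0,0],[-0.005,-0.04,0,0]]])

```text
t: 7.7
tcp_pos: [0.5668, 0.0259, 0.2807]
tool_rot: [0.159, 0.987, 0.013, -0.014]
force: [0.6, -0.1, 0.3]
finger_gap: -0.001
```

Call:
apply_moves(increments=[[[-0.005,-0.04,0,0],[-0.005,-0.04,0,0],[-0.005,-0.03,0,0],[0,0,0,0],[0,0,0,0]]])

```text
t: 8.2
tcp_pos: [0.5404, -0.0911, 0.2704]
tool_rot: [0.162, 0.986, 0.013, -0.022]
force: [-0.6, 1.1, -1.0]
finger_gap: 0.002
```

```bash
cat > bl.py <<'E'
from h import *
from scipy.spatial.transform import Rotation as Ro
piv=np.array([.516,-.106]);YAW=np.radians(-8.)
s=manip.sense();R=Ro.from_quat(s['tool_rot']).as_matrix();tip=s['tcp_pos']+R@[0,0,.0726]
rel=tip[:2]-piv
print(round(s['t'],2),"tip",tip.round(4),"F",s['force'].round(2),"Tz",R[:,2].round(3))
def tgt(a,r=.056,off=.008+.0135,z=.085):
    # a cock angle; handle dir
    h=YAW-np.pi/2-a;dv=np.array([np.cos(h),np.sin(h)]);pn=np.array([-np.sin(h),np.cos(h)])  # +90 side (trailing side for clockwise)
    X=np.r_[piv+r*dv+off*pn,z]
    return (R.T@(X-tip)).round(4)
E
python3 -c "
from bl import *
print(tgt(0,off=.03),tgt(0))"
```

```text
8.2 tip [ 0.5376 -0.0888  0.1979] F [-0.63  1.1  -1.01] Tz [-0.039  0.032 -0.999]
[-0.0301 -0.0747  0.1103] [-0.0218 -0.0763  0.1106]
```

Call:
apply_moves(increments=[[[-0.015,-0.038,0,0],[-0.015,-0.037,0,0],[0,0,0.03,0],[0,0,0.02,0],[0,0,0,0]]])

```text
t: 8.7
tcp_pos: [0.5437, -0.1664, 0.2135]
tool_rot: [0.158, 0.987, 0.014, -0.024]
force: [-0.3, 0.9, -0.9]
finger_gap: -0.002
```

Run:
```python
from bl import *
print(tgt(0,off=.03),tgt(0))
for n in ("scene","side"):
    p,d=manip.snapshot(n);im=np.ascontiguousarray(p[:,:,::-1]);cv2.imwrite(f"pics/{n}14.png",im);np.save(f"pics/{n}14.npy",d)
```

```text
8.7 tip [ 0.5406 -0.1639  0.141 ] F [-0.32  0.9  -0.9 ] Tz [-0.043  0.035 -0.998]
[-0.0009 -0.0036  0.056 ] [ 0.0075 -0.0051  0.0564]
```

View pics/scene14.png

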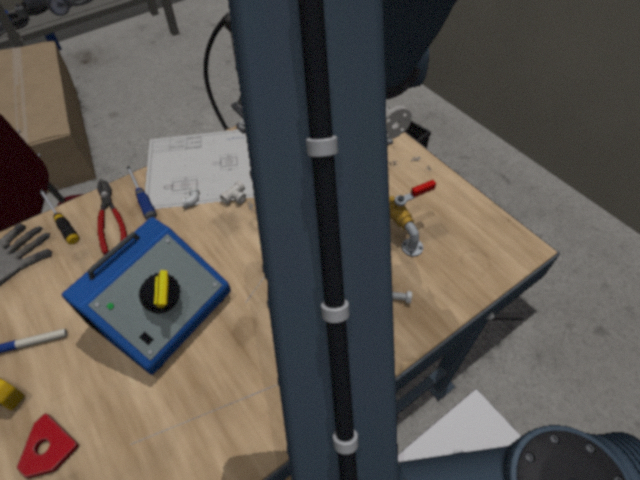

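View pics/side14.png

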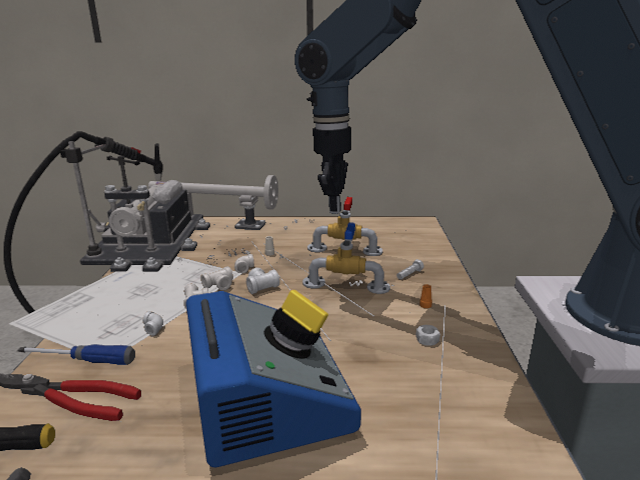

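The side view shows the fingers at (334,205), on the far-x side of the blue handle at (350,233). The scene view shows the cap's bar at (161,289).

Call:
apply_moves(increments=[[[0,-0.003,0.03,0],[0,0,0.022,0],[0,0,0,0]]])

```text
t: 9.1
tcp_pos: [0.545, -0.1662, 0.1666]
tool_rot: [0.156, 0.988, 0.012, -0.018]
force: [-0.5, -0.1, -0.4]
finger_gap: 0.0
```

Run:
```python
from fit import *
for n in ("scene","side"): print(n,fit(n,np.load(f"pics/{n}14.npy"),cv2.imread(f"pics/{n}14.png"),[-30,-50,-70]))
from bl import *
for a in (0,.2,.4,.6,.8,1.,1.2,1.4,1.57): print(a,tgt(a))
```

```text
scene (282, np.float64(-49.04), array([-0.5, -1.9, -3.4]), np.float64(146.26521897726857))
side (761, np.float64(-48.15), array([-0.5, -0.5, -3.2]), np.float64(229.91727911827246))
9.1 tip [ 0.5427 -0.1641  0.0941] F [-0.47 -0.15 -0.45] Tz [-0.032  0.029 -0.999]
0 [ 0.0121 -0.0046  0.0095]
0.2 [ 0.0229 -0.0097  0.0098]
0.4 [ 0.0346 -0.0126  0.0102]
0.6 [ 0.0465 -0.013   0.0107]
0.8 [ 0.0583 -0.0111  0.0111]
1.0 [ 0.0695 -0.0069  0.0117]
1.2 [ 0.0797 -0.0005  0.0122]
1.4 [0.0883 0.0077 0.0127]
1.57 [0.0943 0.016  0.013 ]
```

Call:
apply_moves(increments=[[[0.006,-0.003,0.006,0],[0.008,-0.003,0.002,0],[0.01,-0.003,0,0],[0.01,-0.002,0,0]]])

```text
t: 9.5
tcp_pos: [0.5142, -0.1672, 0.164]
tool_rot: [0.155, 0.988, 0.009, -0.008]
force: [6.3, -0.4, -2.8]
finger_gap: -0.003
```

Run:
```python
from bl import *
for a in (0.2,.4,.6,.8,1.,1.2,1.4,1.57): print(a,tgt(a))
p,d=manip.snapshot("side");cv2.imwrite("pics/c15.png",cv2.resize(np.ascontiguousarray(p[150:310,260:420,::-1]),None,fx=3.5,fy=3.5,interpolation=3))
```

```text
9.5 tip [ 0.5133 -0.1657  0.0915] F [ 6.26 -0.37 -2.77] Tz [-0.012  0.021 -1.   ]
0.2 [-0.0043  0.001   0.0064]
0.4 [ 0.0073 -0.0018  0.0066]
0.6 [ 0.0193 -0.0023  0.0068]
0.8 [ 0.0311 -0.0004  0.007 ]
1.0 [0.0423 0.0039 0.0073]
1.2 [0.0524 0.0103 0.0076]
1.4 [0.0611 0.0185 0.0079]
1.57 [0.067  0.0268 0.0081]
```

View pics/c15.png

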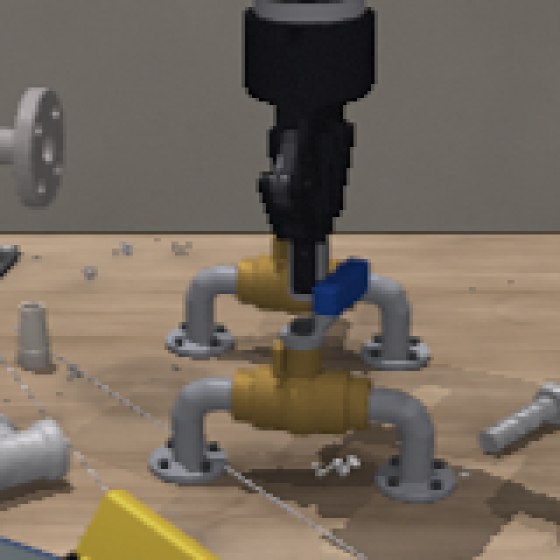

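The side view shows the fingers at crop (305,265) pressing the blue handle at (340,285). It has begun to turn open, at about 6 N. I'll continue along the arc.

Call:
apply_moves(increments=[[[0.01,-0.001,0.003,0],[0.01,0,0.001,0],[0.01,0.001,0.001,0],[0.01,0.002,0,0]]])

```text
t: 9.95
tcp_pos: [0.4848, -0.1594, 0.1663]
tool_rot: [0.157, 0.988, 0.003, 0.01]
force: [5.8, -2.6, -2.7]
finger_gap: -0.001
```

Run:
```python
from bl import *
for a in (.6,.8,1.,1.2,1.4,1.57): print(a,tgt(a))
```

```text
9.95 tip [ 0.4863 -0.1592  0.0937] F [ 5.82 -2.57 -2.69] Tz [ 0.02   0.003 -1.   ]
0.6 [-0.0081 -0.0001  0.0089]
0.8 [0.0037 0.0017 0.0087]
1.0 [0.015  0.0059 0.0085]
1.2 [0.0251 0.0123 0.0084]
1.4 [0.0338 0.0205 0.0083]
1.57 [0.0398 0.0287 0.0082]
```

Call:
apply_moves(increments=[[[0.009,0.003,0.003,0],[0.009,0.004,0.003,0],[0.008,0.006,0.002,0],[0.007,0.007,0.001,0]]])

```text
t: 10.35
tcp_pos: [0.4692, -0.1397, 0.1646]
tool_rot: [0.158, 0.987, -0.007, 0.029]
force: [0.4, -5.8, 0.4]
finger_gap: -0.002
```

Run:
```python
from bl import *
for a in (1.,1.2,1.4,1.57,1.65): print(a,tgt(a))
p,d=manip.snapshot("side");cv2.imwrite("pics/c16.png",cv2.resize(np.ascontiguousarray(p[150:310,260:420,::-1]),None,fx=3.5,fy=3.5,interpolation=3))
```

```text
10.35 tip [ 0.4731 -0.1413  0.0922] F [ 0.43 -5.8   0.44] Tz [ 0.054 -0.022 -0.998]
1.0 [-0.0029 -0.0069  0.0074]
1.2 [ 0.0073 -0.0006  0.0067]
1.4 [0.0159 0.0077 0.0062]
1.57 [0.0219 0.0159 0.0058]
1.65 [0.0242 0.0201 0.0057]
```

View pics/c16.png

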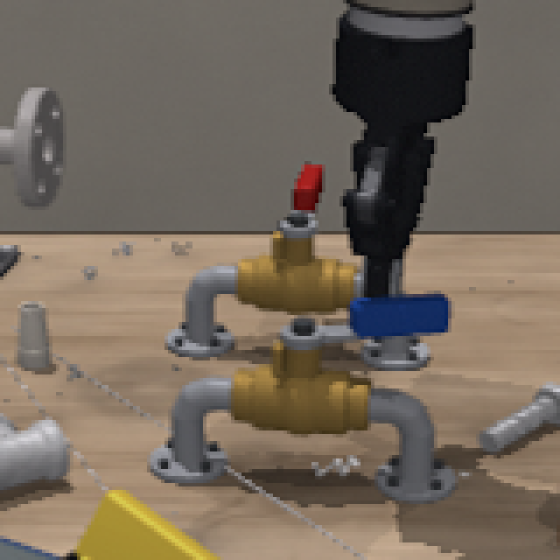

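The handle is nearly along the pipe, at crop (400,315). I'll push the rest of the way mainly in +y until the stop is felt.

Call:
apply_moves(increments=[[[0.007,0.005,0.002,0],[0.006,0.006,0.001,0],[0.003,0.006,0.001,0]]])

```text
t: 10.7
tcp_pos: [0.4641, -0.1233, 0.164]
tool_rot: [0.157, 0.987, -0.011, 0.038]
force: [-1.3, -5.7, 1.7]
finger_gap: 0.0
```

Run:
```python
from bl import *
for a in (1.4,1.57,1.65): print(a,tgt(a))
```

```text
10.7 tip [ 0.4693 -0.1258  0.0916] F [-1.26 -5.65  1.74] Tz [ 0.072 -0.034 -0.997]
1.4 [ 0.0076 -0.0058  0.0061]
1.57 [0.0135 0.0024 0.0056]
1.65 [0.0159 0.0066 0.0053]
```

Call:
apply_moves(increments=[[[0.003,0.005,0.002,0],[0.001,0.005,0.001,0],[0.0,0.005,0,0]]])

```text
t: 11.0
tcp_pos: [0.4646, -0.1195, 0.1646]
tool_rot: [0.149, 0.988, -0.023, 0.041]
force: [-10.9, -27.0, -11.6]
finger_gap: -0.003
```

Run:
```python
from bl import *
for a in (1.4,1.57,1.65): print(a,tgt(a))
```

```text
11.0 tip [ 0.47   -0.1237  0.0923] F [-10.94 -26.96 -11.65] Tz [ 0.074 -0.057 -0.996]
1.4 [ 0.0078 -0.0078  0.0069]
1.57 [0.0137 0.0005 0.0061]
1.65 [0.0159 0.0047 0.0058]
```

At the stop: the force rose to 27 N with no more motion. I'll back off and lift away.

Call:
apply_moves(increments=[[[0,-0.004,0,0],[0,-0.008,0,0],[0,-0.004,-0.02,0],[0,0,-0.04,0],[0,0,-0.04,0]]])

```text
t: 11.5
tcp_pos: [0.4463, -0.1302, 0.2637]
tool_rot: [0.15, 0.988, -0.02, 0.031]
force: [1.3, -0.9, -0.2]
finger_gap: -0.001
```

Call:
apply_moves(increments=[[[0.0,0,-0.04,0],[0.0,-0.01,-0.02,0],[0,0,0,0],[0,0,0,0]]])

```text
t: 11.9
tcp_pos: [0.4381, -0.1359, 0.3312]
tool_rot: [0.15, 0.988, -0.02, 0.034]
force: [-0.2, -0.3, -0.3]
finger_gap: 0.005
```

```bash
python3 - <<'E'
from bl import *
from fit import fit
for n in ("scene","side"):
    p,d=manip.snapshot(n);im=np.ascontiguousarray(p[:,:,::-1]);cv2.imwrite(f"pics/{n}17.png",im)
    print(n,"cap bar",fit(n,d,im,[-30,-50,-70]))
    hsv=cv2.cvtColor(im,cv2.COLOR_BGR2HSV);P=cloud(n,d)
    B=(d>0)&(hsv[...,0]>100)&(hsv[...,0]<125)&(hsv[...,1]>150)&(P[...,2]>.08)&(P[...,2]<.12)&(P[...,0]<.54)&(P[...,0]>.39)&(P[...,1]<-.05)&(P[...,1]>-.2)
    q=P[B][:,:2]
    if len(q)>20:
        m=q.mean(0);w,V=np.linalg.eigh(np.cov((q-m).T));print(n,"blue",len(q),m,"dir",np.degrees(np.arctan2(V[1,1],V[0,1])),"pivot->grip",np.degrees(np.arctan2(*(m-piv)[::-1])))
E
python3 - <<'E'
import cv2
im=cv2.imread('pics/side17.png');cv2.imwrite('pics/c17.png',cv2.resize(im[150:310,260:420],None,fx=3.5,fy=3.5,interpolation=3))
E
```

```text
11.9 tip [ 0.4425 -0.1396  0.2588] F [-0.15 -0.28 -0.28] Tz [ 0.061 -0.05  -0.997]
scene cap bar (291, np.float64(-48.5), array([-0.5, -1.6, -3.7]), np.float64(165.3692949987938))
side cap bar (772, np.float64(-47.88), array([-0.4, -0.4, -3.2]), np.float64(249.3261012714776))
side blue 309 [ 0.46183028 -0.09323374] dir 171.27868951524647 pivot->grip 166.738991962341
```

View pics/c17.png

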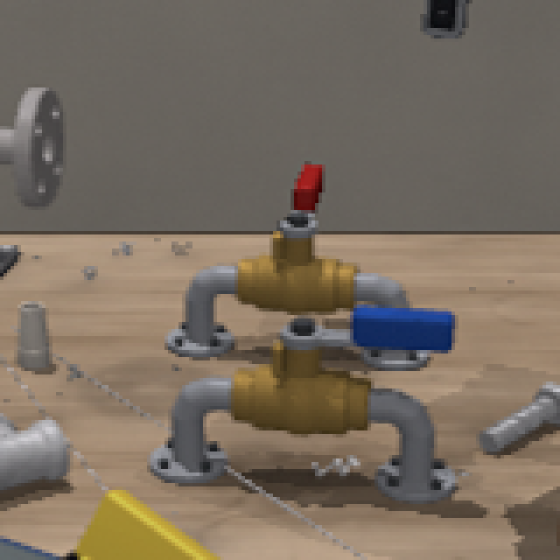

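View pics/scene17.png

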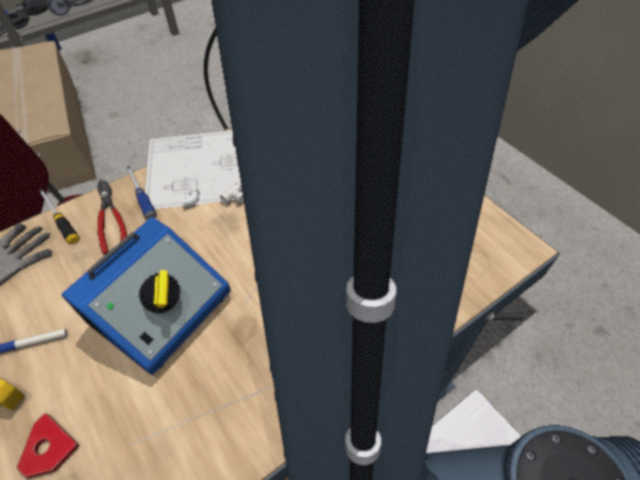

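The blue handle is along the pipe: it now points at 171.3° against −98.8° at the start, so it turned 90°. The red handle is unmoved, and the cap bar is still at −48°. Handing in.

```bash
python3 -c "
from station import manip
print(manip.sense()['t'],manip.sense()['force']);print(manip.sign_off())"
```

```text
12.0 [-0.37521918  0.7268975  -0.25037729]
the job is handed in; nothing more can be done
None
```

The cap is at what I judge to be its first click and the blue cock is fully open. The job was handed in at 12.0 s with the arm clear of everything.

- **Cap:** I pushed the yellow bar clockwise with closed fingers, about 117° (2.04 rad) in all. The thread dragged at about 0.15 N m, then the cap stalled at about 0.21 N m as I read it. It gave way, the force fell to nil, and the bar moved on by itself, so I stopped and backed off. The bar has stayed at about −48° since, with both cameras agreeing to 1°.
- **Blue cock:** I pushed the handle round until the force rose to 27 N with no more motion. It then measured 90° from its starting direction, along the pipe.
- **Red cock and loose parts:** The red cock looked unmoved in the last side view. The bolt and white cup looked the same. The arm hid the other loose parts in the last scene view, so I did not check each one.

**Checks that went wrong or disagreed:**
- On the first approach the fingers overshot and touched the bar's top edge with about 13 N. I saw no effect on the cap.
- My contact-geometry estimate of the bar angle read about 10° off the camera fit. The 0.21 N m was also below the stated 0.3.
- The click therefore rests on the stall, the drop in force, the snap and the bar staying put; there is no direct reading of it.

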